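Put an open watch away under its dust dome

TASK

Put this watch job away for the night: in the middle of the round blue base stack first the small square parts box, then on it the white casing cushion, then on that the open watch with its movement still facing up, each one centred and level, and last cover the stack with the clear dust dome, centred on the base, without knocking what is beneath it. Set things down rather than dropping them, and leave everything else on the bench where it is, including the empty watch case, the loupe, the jar cap and the large parts organiser.

Things in the scene. Friction and masses are not known exactly. Their poses are not given: they have to be found in the camera images.
- base: Base of the dust dome: flat blue plastic disc, 152 mm across, 10 mm thick with a plain flat top, heavy, fixed to the bench. Origin at the centre of its underside, on the bench top; z up.
- dome: Clear plastic dust dome, mouth down on the bench: 132 mm across, 58 mm high, wall 3 mm (126 mm wide at the mouth and 55 mm high inside), shoulder rounded, top flat over 60 mm. Clear knob in the middle of the top: 16 mm neck, then a straight round grip 26 mm across, 66 to 86 mm above the mouth; knob top at 88 mm. About 0.2 kg. Origin: centre of the mouth plane; z up.
- parts_box: Small square parts box, closed: black tray with a flat clear lid, a few small gold and steel discs to be seen inside; 56 by 56 mm, 14 mm high, about 60 g. Origin at the centre of its underside; x and y along its sides, z up through the lid. The lid does not come off.
- cushion: Casing cushion: plain solid white plastic disc, 52 mm across, 16 mm thick, about 50 g (the jar cap is smaller and stepped). Origin at the centre of its underside; z up.
- watch: Open watch: round steel case 44 mm across, 10 mm thick, filled by its movement (silver plate with brass wheels on its upper face), about 60 g. No strap or crown; four lugs, a pair at each end of its y axis at x = +-12.5 mm, make it 53 mm long along y. Its sides at +-x are plain round, free for gripping. Origin at the centre of its underside; z up through the movement.
- empty_case: Bystander, not to be moved: empty watch case of the same outline as the open watch (44 mm across, 10 mm high, four lugs), but a mere steel ring with an open 37 mm hole through it. Origin at the centre of its underside.
- organiser: Bystander, not to be moved: large parts organiser, grey with a clear top, 90 by 120 mm, 28 mm high. Origin at the centre of its underside; x along its short side.
- loupe: Bystander, not to be moved: black eyeglass loupe standing on its wide end, 34 mm across, 32 mm high. Origin at the centre of its underside.
- jar_cap: Bystander, not to be moved: small white jar cap, 34 mm across and 10 mm high with a nub 16 mm across in the middle, 18 mm high in all. Origin at the centre of its underside.
There are look-alikes about, which are no part of the job. What is shaped like the cushion but orange is not meant.

How it is judged:
By the outcome, as a careful person would: the job done as asked, in the order asked, and still so for the second after the job is handed in, with the robot touching nothing.
It also fails if it takes over 112 s, if anything falls off the work surface, if the arm or the gripper's body presses on something with over 40 N, if the wrist force passes 120 N, or if a joint passes its speed limit or range.

ROBOT

A 7-joint arm with a two-finger parallel gripper is mounted at the origin on the work surface. World frame = base frame: x ahead of the robot, y to its left, z up, the work surface at z = 0. Lengths are in m, angles in rad, forces in N, time in s.
With the tool pointing down it reaches from about 0.4 to 0.85 m from the base axis. Payload 10.4 kg.
Tool frame: the origin (TCP) lies at the very end of the fingers, on their centre line; the grasp point (between the pads) lies 19 mm behind it; z points along the fingers, y is the direction in which the jaws open and shut (so a half turn about z gives the same grasp; the last joint's range is limited). The gripper opens to 87 mm and grips with 3 to 60 N. Pads are 19 mm wide; open, the fingers measure 117 mm over their backs; the gripper's body (75 mm by 190 mm) begins 51 mm behind the grasp point.
Start: joints at [-1.17, 0.332, -0.065, 1.46, 0.022, 1.35, -0.088], TCP at [0.257, 0.57, 0.223] pointing down, gripper open.
Joint ranges: [-2.6, 2.6], [-0.5, 2.12], [-1.47, 1.34], [0.16, 2.42], [-1.27, 4.41], [0.06, 2.06], [-2.6, 2.6]. Speed limits (rad/s): [2.22, 2.22, 2.79, 2.79, 3.14, 3.14, 3.14].

INTERFACE

Orientations are given as a unit quaternion [w, x, y, z].
In Python, from rig import get_state, capture, sign_off gives the robot as it stands.
- The arm moves only by the tool play_rows, never from a script. Its argument "rows" is a list of rows, each an object of numbers: "dx", "dy", "dz": the shift along the tool's x, y, z in cm; "ax", "ay", "az": the turn, a rotation vector about the tool's x, y, z in degrees; "jaw": the closure, from 0 (fully open) to 1 (shut). In form: [{"dx": .., "dy": .., "dz": .., "ax": .., "ay": .., "az": .., "jaw": ..}, ...]. A call has 1 to 10 rows; each row shifts and turns the commanded pose from where the row before left it, along the tool's axes as they then stand; what a row does not reach is not made up. A row lasts 1/12 s, in which the tool goes at most 41.7 mm and 7.16 degrees, less where a joint would pass 70% of its speed; a pose out of reach is approached as far as the arm can. A call is refused whole if a number of a shift passes 4.17 or a number of a turn 7.16, either way. A call with a gripper value outside its range is refused whole. The fingers move at their own pace and stop on an object; "grip_force" is the grip in N (left out, the last holds). Time passes only in rows, so rows that do not move let the fingers close. It gives the time, the measured TCP pose, the force and the opening at its end, in the units of the state.
- get_state(): the state, without advancing time (a new reading comes with each control period).
- capture(name): name is "scene" or "top"; returns a dict with "color" (400x640x3 uint8, red, green, blue), "range_z" (400x640 float32, m along the optical axis (not along the pixel's ray), 0 where there is no reading), "K" (3x3 intrinsics, pixels), "distortion" ([k1, k2, p1, p2, k3] as OpenCV has them; the pictures are not rectified), "rvec" (rotation vector, rad) and "tvec" (3), from world to camera coordinates, as OpenCV has them. Camera axes: x right, y down, z forward; pixel columns grow to the right and rows downward; lengths in m; the calibration is good to about 2 mm. A picture is of the moment at which its call begins.
- sign_off(): hands the job in, once; it reports no verdict.
The state is a dict: "clock": time; "joint_pos": joint angles; "dq": joint speeds; "tau": joint torques, N m; "tool_pos": TCP position; "eef_rot": TCP orientation; "wrist_force": force on the tool from outside, world axes, zero at the start; "wrist_torque": the same for the moment, N m; "gripper_width": finger opening in m.
Only numpy, scipy, OpenCV 4.12 (cv2) and the standard library are available. Lean on these libraries where they do the work, as an engineer would, in place of code of your own. Each camera call takes 0.05 s, during which the arm holds its last target. There are 200 camera calls.

## Working session

There is one attempt and no reset: what is moved stays moved. The work goes in short steps, Python scripts to look and compute and a tool call to move; the robot and the scene stay as the last step left them, time stands still between calls to the robot, and variables do not carry over. Pictures are saved under pics/ and viewed, about 12 in all and at most 16, crops included, and the job is handed in when it is done.

Besides the shell and the picture viewer there is one more tool, called after "Call:" as name(argument=value, ...) on one line, values as JSON. play_rows: Moves the arm, as the interface text tells. Its arguments: {"type":"object","properties":{"rows":{"type":"array","items":{"type":"object","properties":{"dx":{"type":"number"},"dy":{"type":"number"},"dz":{"type":"number"},"ax":{"type":"number"},"ay":{"type":"number"},"az":{"type":"number"},"jaw":{"type":"number"}}}},"grip_force":{"type":"number"}},"required":["rows"]}

```bash
mkdir -p pics; python3 - <<'E'
from rig import get_state,capture
import cv2,numpy as np
s=get_state()
for k in('clock','joint_pos','tool_pos','eef_rot','wrist_force','gripper_width'):print(k,np.round(s[k],4))
for n in('scene','top'):
    c=capture(n);np.savez(f'{n}0.npz',**c);cv2.imwrite(f'pics/{n}0.png',c['color'][...,::-1])
    R=cv2.Rodrigues(c['rvec'])[0];print(n,'cam at',-R.T@np.ravel(c['tvec']),'axis',R[2],c['K'].ravel().round(1),c['distortion'])
E
```

```text
clock 0.0
joint_pos [-1.1696  0.3328 -0.0647  1.461   0.0216  1.3499 -0.0885]
tool_pos [0.2569 0.5693 0.2218]
eef_rot [-1.000e-04  2.103e-01  9.776e-01 -7.000e-04]
wrist_force [-0.4281  0.3711 -0.2198]
gripper_width 0.0869
scene cam at [ 0.92502655 -0.28259315  0.63136133] axis [-0.5272171   0.38475942 -0.75762941] [401.4   0.  325.1   0.  401.4 200.5   0.    0.    1. ] [0.02505685 0.         0.         0.         0.        ]
top cam at [ 0.45623011 -0.01240857  0.860949  ] axis [ 0.09500532  0.03966589 -0.99468619] [393.4   0.  314.9   0.  393.4 197.6   0.    0.    1. ] [0.02202387 0.         0.         0.         0.        ]
```

View pics/scene0.png

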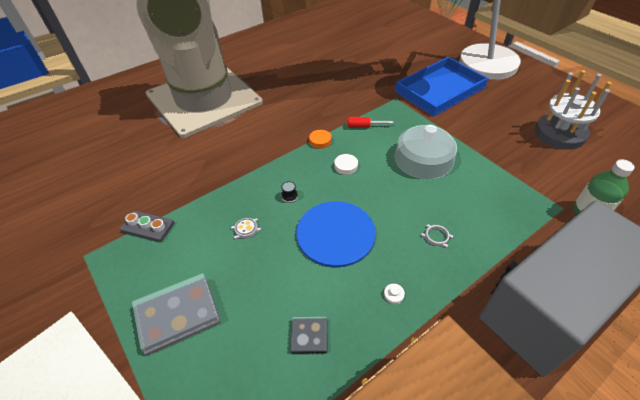

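View pics/top0.png

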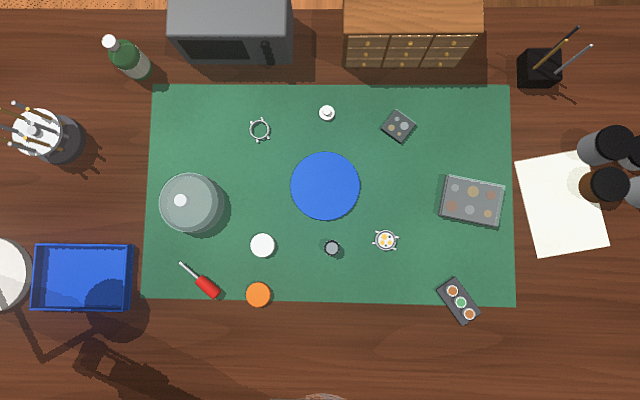

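The top view shows:
- **Parts box:** (398,126). The look-alikes are the organiser (472,201) and the oil tray (459,300).
- **Cushion:** white disc at (262,245). The look-alikes are the stepped jar cap (327,113) and the orange disc (258,294).
- **Watch:** filled, at (385,240). The look-alike is the empty ring (259,130).
- **Dome and base:** dome at (188,203), base at (325,186).

```bash
cat > h.py <<'E'
import cv2,numpy as np
from rig import get_state,capture
def load(f): return dict(np.load(f))
def cam(c): return cv2.Rodrigues(np.ravel(c['rvec']).astype(float))[0],np.ravel(c['tvec']).astype(float)
def rays(c,uv):
    uv=np.asarray(uv,float).reshape(-1,1,2)
    n=cv2.undistortPoints(uv,c['K'],c['distortion']).reshape(-1,2)
    return np.c_[n,np.ones(len(n))]
def cloud(c):
    v,u=np.mgrid[0:400,0:640]; R,t=cam(c)
    P=rays(c,np.stack([u,v],-1))*c['range_z'].reshape(-1,1)
    P=((P-t)@R).reshape(400,640,3); P[c['range_z']==0]=np.nan; return P
def plane(c,uv,z):
    R,t=cam(c);d=rays(c,uv)@R;o=-R.T@t
    return o+d*((z-o[2])/d[:,2])[:,None]
def pix(c,X): return cv2.projectPoints(np.asarray(X,float).reshape(-1,3),c['rvec'],c['tvec'],c['K'],c['distortion'])[0].reshape(-1,2)
E
python3 - <<'E'
from h import *
c=load('top0.npz');P=cloud(c)
for n,u,v in[('base',325,186),('box',398,126),('cush',262,245),('watch',385,240),('case',259,130),('org',472,201),('loupe',332,247),('cap',327,113),('dome',188,203),('knob',180,200),('mat',300,270),('table',300,340),('oil',459,300),('drv',205,285)]:
    w=P[v-1:v+2,u-1:u+2].reshape(-1,3);print(n,np.nanmedian(w,0).round(4),'std',np.nanstd(w[:,2]).round(4))
im=c['color'];hsv=cv2.cvtColor(im,cv2.COLOR_RGB2HSV)
def blob(n,u,v,r,m,z):
    mm=np.zeros((400,640),np.uint8);mm[v-r:v+r,u-r:u+r]=m[v-r:v+r,u-r:u+r]
    cs=cv2.findContours(mm,cv2.RETR_EXTERNAL,cv2.CHAIN_APPROX_NONE)[0];k=max(cs,key=cv2.contourArea)
    q=plane(c,k.reshape(-1,2),z)[:,:2].astype(np.float32)*1000
    print(n,'circ',cv2.minEnclosingCircle(q),'rect',cv2.minAreaRect(q),'mean',q.mean(0))
H,S,V=[hsv[...,i].astype(int) for i in range(3)]
blob('base',325,186,45,((H>105)&(H<125)&(S>150)).astype(np.uint8),.010)
blob('cush',262,245,18,((S<60)&(V>150)).astype(np.uint8),.016)
z=P[...,2]
blob('box',398,126,24,((S<90)).astype(np.uint8),.014)
blob('boxz',398,126,24,(z>.010).astype(np.uint8),.014)
blob('watch',385,240,18,(z>.006).astype(np.uint8),.010)
blob('domez',188,203,45,(z>.05).astype(np.uint8),.058)
blob('cushz',262,245,18,(z>.010).astype(np.uint8),.016)
a=cv2.resize(im[100:280,140:430],None,fx=2.6,fy=2.6,interpolation=cv2.INTER_CUBIC);cv2.imwrite('pics/crop0.png',a[...,::-1])
E
```

```text
base [0.5631 0.     0.0096] std 0.0013
box [ 0.6961 -0.1569  0.0146] std 0.0016
cush [0.4333 0.133  0.0164] std 0.0013
watch [ 0.4484 -0.1294  0.0125] std 0.0022
case [0.689  0.1501 0.0009] std 0.0012
org [ 0.5328 -0.3069  0.0293] std 0.0008
loupe [ 0.4322 -0.0168  0.0324] std 0.0011
cap [ 0.7234 -0.0021  0.0185] std 0.0009
dome [0.5171 0.2778 0.0708] std 0.0073
knob [0.5217 0.2881 0.0871] std 0.0012
mat [0.3808 0.0514 0.0022] std 0.0012
table [0.235  0.0483 0.0017] std 0.0017
oil [ 0.3294 -0.2776  0.0254] std 0.0011
drv [0.3479 0.2495 0.0259] std 0.0012
base circ ((564.5194702148438, 1.0508297681808472), 75.7623519897461) rect ((564.8130493164062, 1.33203125), (148.69873046875, 148.40281677246094), 46.005653381347656) mean [564.37787     1.1312469]
cush circ ((433.6853942871094, 133.44342041015625), 26.368520736694336) rect ((434.40277099609375, 133.2193603515625), (48.9617805480957, 51.832340240478516), 1.0308773517608643) mean [433.8941  133.64706]
box circ ((698.3189086914062, -157.89569091796875), 38.485565185546875) rect ((697.2489013671875, -156.8216552734375), (56.39984130859
[... 198 characters left out ...]
5904541016, 55.38296890258789), 53.43445587158203) mean [ 697.4536  -158.55383]
watch circ ((447.85748291015625, -129.17686462402344), 29.840240478515625) rect ((449.47149658203125, -126.5298080444336), (40.35074234008789, 53.283416748046875), 0.9718223810195923) mean [ 448.06436 -128.82843]
domez circ ((522.2967529296875, 285.9523620605469), 58.017982482910156) rect ((521.4146728515625, 285.913330078125), (112.23509979248047, 112.48622131347656), 38.07966232299805) mean [520.0022 284.7656]
cushz circ ((433.6421813964844, 133.86961364746094), 25.961172103881836) rect ((434.3837585449219, 134.27377319335938), (48.96207046508789, 49.72289276123047), 1.0323363542556763) mean [433.9228 133.7764]
```

View pics/crop0.png

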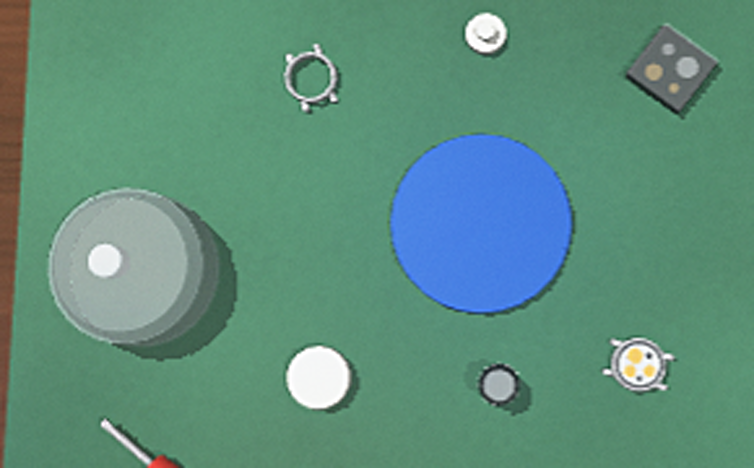

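The crop confirms the choices: filled watch at (638,363), white disc at (319,378), small box at (672,70), and the open ring and the stepped cap elsewhere. Next I work out the watch angle, the knob and the obstacles.

```bash
cat >> h.py <<'E'
def go(x,y,z,psi=None):
    """print moves to target: first az total (deg), then tool-axis shifts in cm after that turn"""
    from scipy.spatial.transform import Rotation as Ro
    s=get_state();q=s['eef_rot'];R=Ro.from_quat([q[1],q[2],q[3],q[0]]).as_matrix()
    h=np.degrees(np.arctan2(R[1,1],R[0,1]));a=0
    if psi is not None: a=(h-psi+90)%180-90
    R2=R@Ro.from_euler('z',a,degrees=True).as_matrix()
    d=R2.T@(np.array([x,y,z])-s['tool_pos'])*100
    print('t',round(float(s['clock']),2),'pos',np.round(s['tool_pos'],4),'head',h.round(2),'toolz',R[:,2].round(4),'q7',round(s['joint_pos'][6],2),'w',round(float(s['gripper_width']),4))
    print('AZ',round(a,2),'SHIFT',d.round(2),'F',np.round(s['wrist_force'],2))
E
python3 - <<'E'
from h import *
c=load('top0.npz');P=cloud(c)
uv=np.array([(612,342),(672,357),(607,370),(662,385)])/2.6+[140,100]-.3
w=plane(c,uv,.006)[:,:2];print(w.round(4),'ctr',w.mean(0))
d=(w[0]+w[2]-w[1]-w[3]);print('lug axis head',np.degrees(np.arctan2(d[1],d[0])),'len',np.hypot(*d)/2); e=w[0]+w[1]-w[2]-w[3];print('x axis head',np.degrees(np.arctan2(e[1],e[0])))
k=(P[...,2]>.08);k[:, :160]=0;k[:,220:]=0;k[:160]=0;k[240:]=0
v,u=np.nonzero(k);q=plane(c,np.c_[u,v],.088)[:,:2];print('knob',q.mean(0),len(q),np.ptp(q,0))
f=(P[...,2]>.06)&(P[...,0]>.72)&(abs(P[...,1]+.16)<.2);print('front x min',np.nanmin(P[f][:,0]),'zmax',np.nanmax(P[f][:,2]))
go(.697,-.1575,.16,53.2)
E
```

```text
[[ 0.4668 -0.1091]
 [ 0.4553 -0.1583]
 [ 0.4436 -0.105 ]
 [ 0.4322 -0.15  ]] ctr [ 0.44946928 -0.13061874]
lug axis head 76.32673235425575 len 0.04846295229227773
x axis head -14.934119283633828
knob [0.52189583 0.28697672] 141 [0.02412903 0.02656397]
front x min 0.8221503762936194 zmax 0.1558136333972034
t 0.1 pos [0.2569 0.5694 0.2218] head 65.72 toolz [-4.0e-04 -1.2e-03 -1.0e+00] q7 -0.09 w 0.0872
AZ 12.52 SHIFT [-78.78 -31.83   6.25] F [-0.05  0.03  1.01]
```

Call:
play_rows(rows=[{"az": 6.26},{"az": 6.26},{"dx": -3.28,"dy": -1.33},{"dx": -3.28,"dy": -1.33},{"dx": -3.28,"dy": -1.33},{"dx": -3.28,"dy": -1.33},{"dx": -3.28,"dy": -1.33},{"dx": -3.28,"dy": -1.33},{"dx": -3.28,"dy": -1.33},{"dx": -3.28,"dy": -1.33}])

```text
invalid input
```

Call:
play_rows(rows=[{"dx": -3.28,"dy": -1.33},{"dx": -3.28,"dy": -1.33},{"dx": -3.28,"dy": -1.33},{"dx": -3.28,"dy": -1.33},{"dx": -3.28,"dy": -1.33},{"dx": -3.28,"dy": -1.33},{"dx": -3.28,"dy": -1.33},{"dx": -3.28,"dy": -1.33},{"dx": -3.28,"dy": -1.33},{"dx": -3.28,"dy": -1.33}])

```text
invalid input
```

Call:
play_rows(rows=[{"dx": -3.28,"dy": -1.33},{"dx": -3.28,"dy": -1.33},{"dx": -3.28,"dy": -1.33},{"dx": -3.28,"dy": -1.33},{"dx": -3.28,"dy": -1.33},{"dx": -3.28,"dy": -1.33},{"dz": 3},{"dz": 3},{},{}])

```text
invalid input
```

```bash
python3 -c "
from h import *
go(.697,-.1575,.06,53.2)
c=capture('scene');cv2.imwrite('pics/s1.png',cv2.resize(c['color'][180:400,180:480],None,fx=2.4,fy=2.4)[...,::-1])"
```

```text
t 0.1 pos [0.2569 0.5694 0.2218] head 65.72 toolz [-4.0e-04 -1.2e-03 -1.0e+00] q7 -0.09 w 0.0872
AZ 12.52 SHIFT [-78.78 -31.82  16.25] F [-0.05  0.03  1.01]
```

View pics/s1.png

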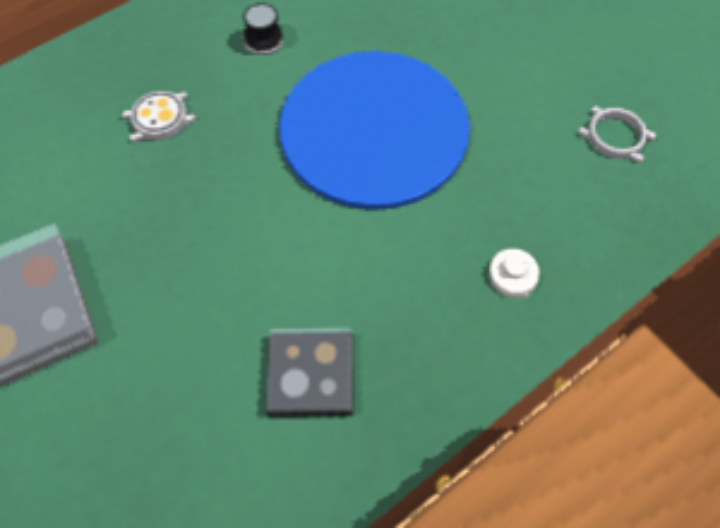

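The call was refused and the arm did not move; the image shows the scene unchanged. The rows probably need all their keys, so I'll test that.

Call:
play_rows(rows=[{"dx": 0,"dy": 0,"dz": 0,"ax": 0,"ay": 0,"az": 6.26,"jaw": 0},{"dx": 0,"dy": 0,"dz": 0,"ax": 0,"ay": 0,"az": 6.26,"jaw": 0},{"dx": -3.28,"dy": -1.33,"dz": 0,"ax": 0,"ay": 0,"az": 0,"jaw": 0},{"dx": -3.28,"dy": -1.33,"dz": 0,"ax": 0,"ay": 0,"az": 0,"jaw": 0},{"dx": -3.28,"dy": -1.33,"dz": 0,"ax": 0,"ay": 0,"az": 0,"jaw": 0},{"dx": -3.28,"dy": -1.33,"dz": 0,"ax": 0,"ay": 0,"az": 0,"jaw": 0},{"dx": -3.28,"dy": -1.33,"dz": 0,"ax": 0,"ay": 0,"az": 0,"jaw": 0},{"dx": -3.28,"dy": -1.33,"dz": 0,"ax": 0,"ay": 0,"az": 0,"jaw": 0}])

```text
clock: 0.82
tool_pos: [0.3673, 0.3862, 0.2224]
eef_rot: [-0.0, 0.316, 0.949, -0.0]
wrist_force: [-0.1, -0.1, 1.1]
gripper_width: 0.0868
```

Call:
play_rows(rows=[{"dx": -3.28,"dy": -1.33,"dz": 0,"ax": 0,"ay": 0,"az": 0,"jaw": 0},{"dx": -3.28,"dy": -1.33,"dz": 0,"ax": 0,"ay": 0,"az": 0,"jaw": 0},{"dx": -3.28,"dy": -1.33,"dz": 0,"ax": 0,"ay": 0,"az": 0,"jaw": 0},{"dx": -3.28,"dy": -1.33,"dz": 0,"ax": 0,"ay": 0,"az": 0,"jaw": 0},{"dx": -3.28,"dy": -1.33,"dz": 0,"ax": 0,"ay": 0,"az": 0,"jaw": 0},{"dx": -3.28,"dy": -1.33,"dz": 0,"ax": 0,"ay": 0,"az": 0,"jaw": 0},{"dx": -3.28,"dy": -1.33,"dz": 0,"ax": 0,"ay": 0,"az": 0,"jaw": 0},{"dx": -3.28,"dy": -1.33,"dz": 0,"ax": 0,"ay": 0,"az": 0,"jaw": 0},{"dx": -3.28,"dy": -1.33,"dz": 0,"ax": 0,"ay": 0,"az": 0,"jaw": 0},{"dx": -3.28,"dy": -1.33,"dz": 0,"ax": 0,"ay": 0,"az": 0,"jaw": 0}])

```text
clock: 1.65
tool_pos: [0.5502, 0.0833, 0.2225]
eef_rot: [-0.0, 0.316, 0.949, 0.0]
wrist_force: [0.4, 0.2, -0.9]
gripper_width: 0.0869
```

Call:
play_rows(rows=[{"dx": -3.28,"dy": -1.33,"dz": 0,"ax": 0,"ay": 0,"az": 0,"jaw": 0},{"dx": -3.28,"dy": -1.33,"dz": 0,"ax": 0,"ay": 0,"az": 0,"jaw": 0},{"dx": -3.28,"dy": -1.33,"dz": 0,"ax": 0,"ay": 0,"az": 0,"jaw": 0},{"dx": -3.28,"dy": -1.33,"dz": 0,"ax": 0,"ay": 0,"az": 0,"jaw": 0},{"dx": -3.28,"dy": -1.33,"dz": 0,"ax": 0,"ay": 0,"az": 0,"jaw": 0},{"dx": -3.28,"dy": -1.33,"dz": 0,"ax": 0,"ay": 0,"az": 0,"jaw": 0},{"dx": -3.28,"dy": -1.33,"dz": 3,"ax": 0,"ay": 0,"az": 0,"jaw": 0},{"dx": -3.28,"dy": -1.33,"dz": 3,"ax": 0,"ay": 0,"az": 0,"jaw": 0},{"dx": 0,"dy": 0,"dz": 3,"ax": 0,"ay": 0,"az": 0,"jaw": 0},{"dx": 0,"dy": 0,"dz": 3,"ax": 0,"ay": 0,"az": 0,"jaw": 0}])

```text
clock: 2.48
tool_pos: [0.6922, -0.1542, 0.1066]
eef_rot: [-0.0, 0.317, 0.948, -0.001]
wrist_force: [0.9, 0.4, -0.6]
gripper_width: 0.0874
```

```bash
python3 -c "
from h import *
go(.6973,-.1575,.003,53.2)
c=capture('scene');cv2.imwrite('pics/s2.png',cv2.resize(c['color'][220:400,180:480],None,fx=2.4,fy=2.4)[...,::-1])"
```

```text
t 2.48 pos [ 0.6922 -0.1542  0.1066] head 53.0 toolz [-6.0e-04 -1.3e-03 -1.0e+00] q7 1.25 w 0.0874
AZ -0.2 SHIFT [-0.6   0.06 10.36] F [ 0.93  0.4  -0.62]
```

View pics/s2.png

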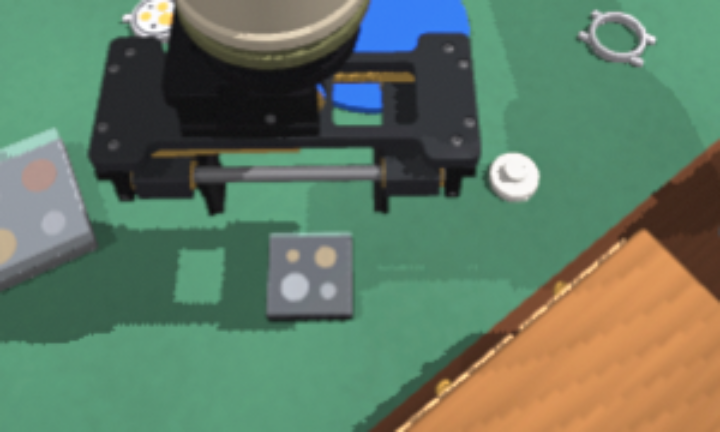

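Fingers at crop (215,190) and (382,190) straddle the box at (310,275) squarely. I go down and grip.

Call:
play_rows(grip_force=15, rows=[{"dx": -0.6,"dy": 0.06,"dz": 2.4,"ax": 0,"ay": 0,"az": -0.2,"jaw": 0},{"dx": 0,"dy": 0,"dz": 2.4,"ax": 0,"ay": 0,"az": 0,"jaw": 0},{"dx": 0,"dy": 0,"dz": 2.4,"ax": 0,"ay": 0,"az": 0,"jaw": 0},{"dx": 0,"dy": 0,"dz": 1.8,"ax": 0,"ay": 0,"az": 0,"jaw": 0},{"dx": 0,"dy": 0,"dz": 0.8,"ax": 0,"ay": 0,"az": 0,"jaw": 0},{"dx": 0,"dy": 0,"dz": 0.4,"ax": 0,"ay": 0,"az": 0,"jaw": 0},{"dx": 0,"dy": 0,"dz": 0,"ax": 0,"ay": 0,"az": 0,"jaw": 0.2},{"dx": 0,"dy": 0,"dz": 0,"ax": 0,"ay": 0,"az": 0,"jaw": 0.3},{"dx": 0,"dy": 0,"dz": 0,"ax": 0,"ay": 0,"az": 0,"jaw": 0.6},{"dx": 0,"dy": 0,"dz": 0,"ax": 0,"ay": 0,"az": 0,"jaw": 1}])

```text
clock: 3.37
tool_pos: [0.6983, -0.1545, 0.0081]
eef_rot: [0.001, 0.314, 0.949, 0.0]
wrist_force: [0.2, 0.8, -0.1]
gripper_width: 0.0679
```

Call:
play_rows(rows=[{"dx": 0,"dy": 0,"dz": 0,"ax": 0,"ay": 0,"az": 0,"jaw": 1},{"dx": 0,"dy": 0,"dz": 0,"ax": 0,"ay": 0,"az": 0,"jaw": 1},{"dx": 0,"dy": 0,"dz": 0,"ax": 0,"ay": 0,"az": 0,"jaw": 1},{"dx": 0,"dy": 0,"dz": 0,"ax": 0,"ay": 0,"az": 0,"jaw": 1}])

```text
clock: 3.7
tool_pos: [0.6979, -0.1544, 0.0073]
eef_rot: [0.0, 0.314, 0.949, 0.0]
wrist_force: [-1.0, 0.3, 4.9]
gripper_width: 0.0558
```

```bash
python3 -c "
from h import *
go(.5644,.0012,.063,53.2)"
```

```text
t 3.7 pos [ 0.6979 -0.1544  0.0073] head 53.4 toolz [ 8.e-04  0.e+00 -1.e+00] q7 1.28 w 0.0558
AZ 0.2 SHIFT [20.01  4.47 -5.58] F [-0.96  0.27  4.92]
```

Width 55.8 mm, so the box is held. I lift and carry it.

Call:
play_rows(rows=[{"dx": 0,"dy": 0,"dz": 0,"ax": 0,"ay": 0,"az": 0,"jaw": 1},{"dx": 0,"dy": 0,"dz": -0.5,"ax": 0,"ay": 0,"az": 0,"jaw": 1},{"dx": 0,"dy": 0,"dz": -1.5,"ax": 0,"ay": 0,"az": 0,"jaw": 1},{"dx": 0,"dy": 0,"dz": -2,"ax": 0,"ay": 0,"az": 0,"jaw": 1},{"dx": 0,"dy": 0,"dz": -2,"ax": 0,"ay": 0,"az": 0,"jaw": 1},{"dx": 2.5,"dy": 0.5,"dz": 0,"ax": 0,"ay": 0,"az": 0,"jaw": 1},{"dx": 2.5,"dy": 0.5,"dz": 0,"ax": 0,"ay": 0,"az": 0,"jaw": 1},{"dx": 2.5,"dy": 0.5,"dz": 0,"ax": 0,"ay": 0,"az": 0,"jaw": 1},{"dx": 2.5,"dy": 0.5,"dz": 0,"ax": 0,"ay": 0,"az": 0,"jaw": 1},{"dx": 2.5,"dy": 0.5,"dz": 0,"ax": 0,"ay": 0,"az": 0,"jaw": 1}])

```text
clock: 4.53
tool_pos: [0.6114, -0.059, 0.0677]
eef_rot: [0.0, 0.314, 0.949, 0.0]
wrist_force: [0.3, -0.1, -0.3]
gripper_width: 0.0558
```

Call:
play_rows(rows=[{"dx": 2.5,"dy": 0.5,"dz": 0,"ax": 0,"ay": 0,"az": 0,"jaw": 1},{"dx": 2.5,"dy": 0.7,"dz": 0,"ax": 0,"ay": 0,"az": 0,"jaw": 1},{"dx": 2.4,"dy": 0.7,"dz": 0,"ax": 0,"ay": 0,"az": 0,"jaw": 1},{"dx": 0,"dy": 0,"dz": 0,"ax": 0,"ay": 0,"az": 0,"jaw": 1},{"dx": 0,"dy": 0,"dz": 0,"ax": 0,"ay": 0,"az": 0,"jaw": 1},{"dx": 0,"dy": 0,"dz": 0,"ax": 0,"ay": 0,"az": 0,"jaw": 1}])

```text
clock: 5.03
tool_pos: [0.5647, -0.0009, 0.0676]
eef_rot: [0.001, 0.314, 0.949, 0.0]
wrist_force: [0.5, -0.4, -0.1]
gripper_width: 0.0558
```

```bash
python3 -c "
from h import *
go(.5644,.0012,.063,53.2)
c=capture('scene');cv2.imwrite('pics/s3.png',cv2.resize(c['color'][120:320,220:480],None,fx=3,fy=3)[...,::-1])"
```

```text
t 5.03 pos [ 0.5647 -0.0009  0.0676] head 53.38 toolz [ 0.0014 -0.     -1.    ] q7 0.99 w 0.0558
AZ 0.18 SHIFT [0.15 0.15 0.46] F [ 0.51 -0.43 -0.09]
```

View pics/s3.png

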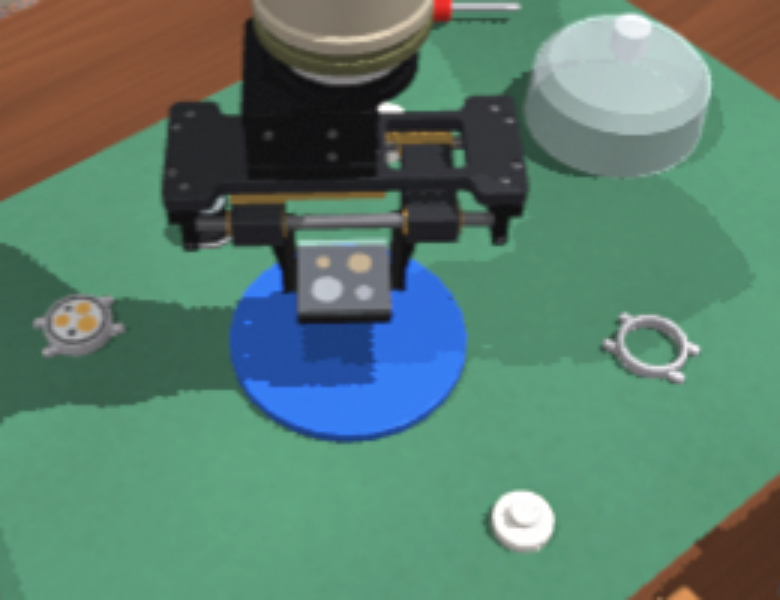

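The box is held level above the disc, its lid at crop (345,275). I measure its offset in the hand by depth before setting it down.

```bash
python3 -c "
from h import *
c=capture('scene');P=cloud(c).reshape(-1,3)
t=np.radians(53.38);ty=np.array([np.cos(t),np.sin(t)]);tx=np.array([-np.sin(t),np.cos(t)])
s=get_state()['tool_pos']
m=(P[:,2]>.068)&(P[:,2]<.080)&(np.hypot(*(P[:,:2]-s[:2]).T)<.045)
d=(P[m][:,:2]-s[:2])*1000;a=d@tx;b=d@ty
k=abs(b)<22
print(k.sum(),'z',np.median(P[m][k,2]),'tx pct',np.percentile(a[k],[0,1,2,50,98,99,100]).round(1))
print(np.histogram(a[k],np.arange(-40,41,4)))
# base centre as seen by scene cam
c0=load('scene0.npz');h=cv2.cvtColor(c0['color'],cv2.COLOR_RGB2HSV);m=((h[...,0]>105)&(h[...,0]<125)&(h[...,1]>150)).astype(np.uint8);m[:,:280]=0;m[:,390:]=0;m[:190]=0;m[280:]=0
k=max(cv2.findContours(m,0,1)[0],key=cv2.contourArea);q=plane(c0,k.reshape(-1,2),.01)[:,:2].astype('f4');print(cv2.minEnclosingCircle(q*1000))
go(.5644,.0012,.063,53.2)
"
```

```text
618 z 0.07408163761944289 tx pct [-31.1 -29.8 -29.6  -5.2  23.5  24.3  25.2]
(array([ 0,  0, 57, 52, 47, 36, 45, 40, 46, 40, 43, 40, 41, 41, 37, 44,  9,
        0,  0,  0]), array([-40, -36, -32, -28, -24, -20, -16, -12,  -8,  -4,   0,   4,   8,
        12,  16,  20,  24,  28,  32,  36,  40]))
((567.3092041015625, 1.1592230796813965), 77.25393676757812)
t 5.13 pos [ 0.5647 -0.0016  0.0671] head 53.31 toolz [ 8.e-04 -4.e-04 -1.e+00] q7 0.99 w 0.0557
AZ 0.11 SHIFT [0.19 0.21 0.41] F [-0.01  0.95 -0.31]
```

Call:
play_rows(rows=[{"dx": 0.38,"dy": 0.2,"dz": 1.0,"ax": 0,"ay": 0,"az": 0,"jaw": 1},{"dx": 0,"dy": 0,"dz": 1.2,"ax": 0,"ay": 0,"az": 0,"jaw": 1},{"dx": 0,"dy": 0,"dz": 1.2,"ax": 0,"ay": 0,"az": 0,"jaw": 1},{"dx": 0,"dy": 0,"dz": 0.8,"ax": 0,"ay": 0,"az": 0,"jaw": 1},{"dx": 0,"dy": 0,"dz": 0.4,"ax": 0,"ay": 0,"az": 0,"jaw": 1},{"dx": 0,"dy": 0,"dz": 0,"ax": 0,"ay": 0,"az": 0,"jaw": 1},{"dx": 0,"dy": 0,"dz": 0,"ax": 0,"ay": 0,"az": 0,"jaw": 1}])

```text
clock: 5.72
tool_pos: [0.5621, 0.0033, 0.0204]
eef_rot: [-0.0, 0.314, 0.949, -0.0]
wrist_force: [0.6, -0.5, -1.0]
gripper_width: 0.0557
```

```bash
python3 -c "
from h import *
go(.5644,.0012,.0173,53.2)"
```

```text
t 5.72 pos [0.5621 0.0033 0.0204] head 53.39 toolz [-5.e-04 -2.e-04 -1.e+00] q7 1.01 w 0.0557
AZ 0.19 SHIFT [-0.31 -0.03  0.31] F [ 0.61 -0.5  -0.96]
```

Call:
play_rows(rows=[{"dx": -0.05,"dy": 0,"dz": 0.15,"ax": 0,"ay": 0,"az": 0,"jaw": 1},{"dx": -0.05,"dy": 0,"dz": 0.1,"ax": 0,"ay": 0,"az": 0,"jaw": 1},{"dx": 0,"dy": 0,"dz": 0,"ax": 0,"ay": 0,"az": 0,"jaw": 1}])

```text
clock: 5.97
tool_pos: [0.5632, 0.0029, 0.0184]
eef_rot: [0.0, 0.314, 0.949, 0.0]
wrist_force: [-0.3, 0.6, -1.3]
gripper_width: 0.056
```

Call:
play_rows(rows=[{"dx": 0,"dy": 0,"dz": 0.08,"ax": 0,"ay": 0,"az": 0,"jaw": 1},{"dx": 0,"dy": 0,"dz": 0,"ax": 0,"ay": 0,"az": 0,"jaw": 1},{"dx": 0,"dy": 0,"dz": 0,"ax": 0,"ay": 0,"az": 0,"jaw": 1}])

```text
clock: 6.22
tool_pos: [0.563, 0.003, 0.0174]
eef_rot: [0.0, 0.314, 0.949, 0.0]
wrist_force: [-0.8, -1.3, -0.9]
gripper_width: 0.0557
```

Call:
play_rows(rows=[{"dx": 0,"dy": 0,"dz": 0.05,"ax": 0,"ay": 0,"az": 0,"jaw": 1},{"dx": 0,"dy": 0,"dz": 0,"ax": 0,"ay": 0,"az": 0,"jaw": 1}])

```text
clock: 6.38
tool_pos: [0.5631, 0.0029, 0.0172]
eef_rot: [0.0, 0.314, 0.949, 0.0]
wrist_force: [-2.4, 0.6, 3.1]
gripper_width: 0.0558
```

Call:
play_rows(rows=[{"dx": 0,"dy": 0,"dz": 0.05,"ax": 0,"ay": 0,"az": 0,"jaw": 1},{"dx": 0,"dy": 0,"dz": 0,"ax": 0,"ay": 0,"az": 0,"jaw": 1}])

```text
clock: 6.55
tool_pos: [0.5631, 0.0029, 0.0171]
eef_rot: [-0.0, 0.314, 0.949, 0.0]
wrist_force: [-3.1, -0.0, 10.6]
gripper_width: 0.0558
```

Call:
play_rows(rows=[{"dx": 0,"dy": 0,"dz": 0.05,"ax": 0,"ay": 0,"az": 0,"jaw": 1},{"dx": 0,"dy": 0,"dz": 0,"ax": 0,"ay": 0,"az": 0,"jaw": 1}])

```text
clock: 6.72
tool_pos: [0.5631, 0.003, 0.0171]
eef_rot: [-0.0, 0.314, 0.949, 0.0]
wrist_force: [-7.0, -0.3, 16.0]
gripper_width: 0.0561
```

Contact reached. I ease off, release, lift and head for the cushion.

Call:
play_rows(rows=[{"dx": 0,"dy": 0,"dz": -0.12,"ax": 0,"ay": 0,"az": 0,"jaw": 1},{"dx": 0,"dy": 0,"dz": 0,"ax": 0,"ay": 0,"az": 0,"jaw": 0.3},{"dx": 0,"dy": 0,"dz": 0,"ax": 0,"ay": 0,"az": 0,"jaw": 0.25},{"dx": 0,"dy": 0,"dz": 0,"ax": 0,"ay": 0,"az": 0,"jaw": 0.1},{"dx": 0,"dy": 0,"dz": 0,"ax": 0,"ay": 0,"az": 0,"jaw": 0},{"dx": 0,"dy": 0,"dz": -0.5,"ax": 0,"ay": 0,"az": 0,"jaw": 0},{"dx": 0,"dy": 0,"dz": -2,"ax": 0,"ay": 0,"az": 0,"jaw": 0},{"dx": 0,"dy": 0,"dz": -2.5,"ax": 0,"ay": 0,"az": 0,"jaw": 0},{"dx": 0,"dy": 0,"dz": -2,"ax": 0,"ay": 0,"az": 0,"jaw": 0},{"dx": 2.6,"dy": 0.4,"dz": 0,"ax": 0,"ay": 0,"az": 0,"jaw": 0}])

```text
clock: 7.55
tool_pos: [0.5488, 0.0182, 0.0917]
eef_rot: [0.004, 0.316, 0.949, 0.001]
wrist_force: [0.1, 0.1, -0.7]
gripper_width: 0.0868
```

Call:
play_rows(rows=[{"dx": 2.6,"dy": 0.4,"dz": 0,"ax": 0,"ay": 0,"az": 0,"jaw": 0},{"dx": 2.6,"dy": 0.4,"dz": 0,"ax": 0,"ay": 0,"az": 0,"jaw": 0},{"dx": 2.6,"dy": 0.4,"dz": 0,"ax": 0,"ay": 0,"az": 0,"jaw": 0},{"dx": 2.6,"dy": 0.4,"dz": 0,"ax": 0,"ay": 0,"az": 0,"jaw": 0},{"dx": 2.6,"dy": 0.4,"dz": 0,"ax": 0,"ay": 0,"az": 0,"jaw": 0},{"dx": 2.54,"dy": 0.39,"dz": 0,"ax": 0,"ay": 0,"az": 0,"jaw": 0},{"dx": 0,"dy": 0,"dz": 0,"ax": 0,"ay": 0,"az": 0,"jaw": 0},{"dx": 0,"dy": 0,"dz": 0,"ax": 0,"ay": 0,"az": 0,"jaw": 0},{"dx": 0,"dy": 0,"dz": 0,"ax": 0,"ay": 0,"az": 0,"jaw": 0}])

```text
clock: 8.3
tool_pos: [0.4345, 0.1331, 0.0874]
eef_rot: [0.0, 0.314, 0.949, 0.0]
wrist_force: [0.2, 0.0, 1.2]
gripper_width: 0.0869
```

```bash
cat > boxm.py <<'E'
from h import *
def quad(c,base,z0,z1,r=.05):
    """min-area rect and circle of cloud points near base between z0,z1 (mm)"""
    P=cloud(c).reshape(-1,3);m=(P[:,2]>z0)&(P[:,2]<z1)&(np.hypot(*(P[:,:2]-base).T)<r)
    q=(P[m][:,:2]*1000).astype('f4');rc=cv2.minAreaRect(q)
    print(len(q),'rect',np.round(rc[0],1),np.round(rc[1],1),round(rc[2],1),'circ',cv2.minEnclosingCircle(q),'mean',q.mean(0).round(1),'medz',np.median(P[m][:,2]).round(4))
E
python3 -c "
from boxm import *
go(.4339,.1335,.006)
for n in('top','scene'):
    c=capture(n);np.savez(n+'1.npz',**c);quad(c,[.5644,.0012],.020,.03)
    h=cv2.cvtColor(c['color'],cv2.COLOR_RGB2HSV);m=((h[...,0]>105)&(h[...,0]<125)&(h[...,1]>150));P=cloud(c);m&=np.hypot(P[...,0]-.5644,P[...,1]-.0012)<.09
    v,u=np.nonzero(m);q=plane(c,np.c_[u,v],.01)[:,:2].astype('f4')*1000;print(n,'base',cv2.minEnclosingCircle(q))
    if n=='scene':cv2.imwrite('pics/s4.png',cv2.resize(c['color'][100:300,220:480],None,fx=3,fy=3)[...,::-1])
"
```

```text
t 8.3 pos [0.4345 0.1331 0.0874] head 53.39 toolz [ 8.e-04  2.e-04 -1.e+00] q7 0.56 w 0.0869
AZ 0 SHIFT [ 0.08 -0.01  8.14] F [0.16 0.03 1.15]
654 rect [564.4   1.6] [54.7 55.3] 53.1 circ ((564.6695556640625, 2.031620502471924), 37.9780387878418) mean [564.4   1.8] medz 0.0247
top base ((564.5194702148438, 1.0508182048797607), 75.76235961914062)
699 rect [566.5   3.2] [53.2 57.4] 53.0 circ ((566.169189453125, 2.8953018188476562), 38.12160873413086) mean [567.4   2. ] medz 0.024
scene base ((567.3092041015625, 1.1592388153076172), 77.25395965576172)
```

View pics/s4.png

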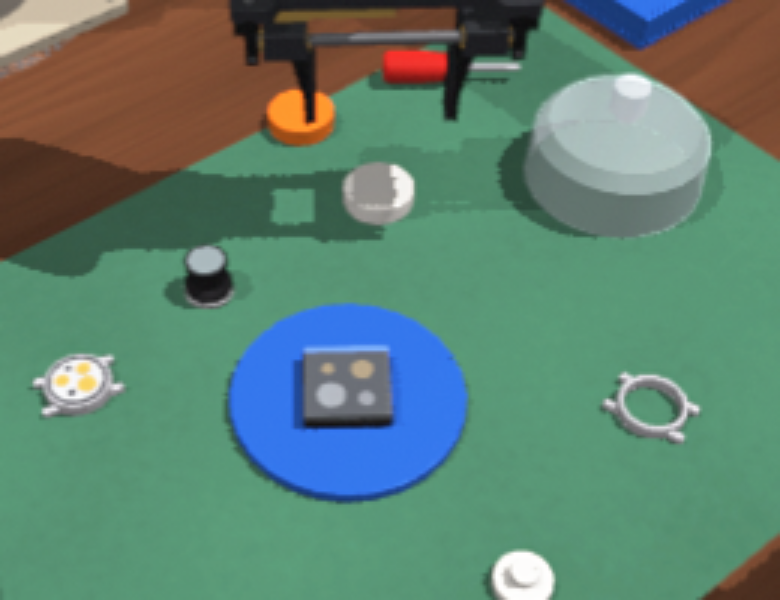

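The box at crop (348,388) sits on the middle of the disc. The top camera puts it within 1 mm of the centre, and its frame agrees with the robot's. Now the cushion.

Call:
play_rows(rows=[{"dx": 0.08,"dy": 0,"dz": 2.2,"ax": 0,"ay": 0,"az": 0,"jaw": 0},{"dx": 0,"dy": 0,"dz": 2.4,"ax": 0,"ay": 0,"az": 0,"jaw": 0},{"dx": 0,"dy": 0,"dz": 2.0,"ax": 0,"ay": 0,"az": 0,"jaw": 0},{"dx": 0,"dy": 0,"dz": 1.0,"ax": 0,"ay": 0,"az": 0,"jaw": 0},{"dx": 0,"dy": 0,"dz": 0.5,"ax": 0,"ay": 0,"az": 0,"jaw": 0},{"dx": 0,"dy": 0,"dz": 0,"ax": 0,"ay": 0,"az": 0,"jaw": 0.2},{"dx": 0,"dy": 0,"dz": 0,"ax": 0,"ay": 0,"az": 0,"jaw": 0.35},{"dx": 0,"dy": 0,"dz": 0,"ax": 0,"ay": 0,"az": 0,"jaw": 0.6},{"dx": 0,"dy": 0,"dz": 0,"ax": 0,"ay": 0,"az": 0,"jaw": 1},{"dx": 0,"dy": 0,"dz": 0,"ax": 0,"ay": 0,"az": 0,"jaw": 1}])

```text
clock: 9.23
tool_pos: [0.4338, 0.1342, 0.0068]
eef_rot: [0.0, 0.314, 0.949, 0.001]
wrist_force: [0.7, 0.5, -0.7]
gripper_width: 0.0614
```

Call:
play_rows(rows=[{"dx": 0,"dy": 0,"dz": 0,"ax": 0,"ay": 0,"az": 0,"jaw": 1},{"dx": 0,"dy": 0,"dz": 0,"ax": 0,"ay": 0,"az": 0,"jaw": 1},{"dx": 0,"dy": 0,"dz": 0,"ax": 0,"ay": 0,"az": 0,"jaw": 1},{"dx": 0,"dy": 0,"dz": 0,"ax": 0,"ay": 0,"az": 0,"jaw": 1}])

```text
clock: 9.57
tool_pos: [0.4336, 0.1341, 0.0064]
eef_rot: [0.0, 0.314, 0.949, 0.0]
wrist_force: [-1.2, 0.3, 6.0]
gripper_width: 0.0516
```

```bash
python3 -c "
from h import *
go(.5644,.0014,.08,53.2)"
```

```text
t 9.57 pos [0.4336 0.1341 0.0064] head 53.4 toolz [ 5.e-04  5.e-04 -1.e+00] q7 0.62 w 0.0516
AZ 0.2 SHIFT [-18.43  -2.79  -7.36] F [-1.24  0.28  6.02]
```

Call:
play_rows(rows=[{"dx": 0,"dy": 0,"dz": -0.5,"ax": 0,"ay": 0,"az": 0,"jaw": 1},{"dx": 0,"dy": 0,"dz": -2,"ax": 0,"ay": 0,"az": 0,"jaw": 1},{"dx": 0,"dy": 0,"dz": -2.5,"ax": 0,"ay": 0,"az": 0,"jaw": 1},{"dx": 0,"dy": 0,"dz": -1.5,"ax": 0,"ay": 0,"az": 0,"jaw": 1},{"dx": -2.4,"dy": -0.35,"dz": 0,"ax": 0,"ay": 0,"az": 0,"jaw": 1},{"dx": -2.4,"dy": -0.35,"dz": 0,"ax": 0,"ay": 0,"az": 0,"jaw": 1},{"dx": -2.4,"dy": -0.35,"dz": 0,"ax": 0,"ay": 0,"az": 0,"jaw": 1},{"dx": -2.4,"dy": -0.35,"dz": 0,"ax": 0,"ay": 0,"az": 0,"jaw": 1},{"dx": -2.4,"dy": -0.35,"dz": 0,"ax": 0,"ay": 0,"az": 0,"jaw": 1},{"dx": -2.4,"dy": -0.35,"dz": 0,"ax": 0,"ay": 0,"az": 0,"jaw": 1}])

```text
clock: 10.4
tool_pos: [0.5369, 0.0303, 0.0711]
eef_rot: [-0.0, 0.314, 0.949, -0.0]
wrist_force: [0.3, 0.2, -0.8]
gripper_width: 0.0514
```

Call:
play_rows(rows=[{"dx": -2.4,"dy": -0.35,"dz": 0,"ax": 0,"ay": 0,"az": 0,"jaw": 1},{"dx": -1.57,"dy": -0.34,"dz": 0,"ax": 0,"ay": 0,"az": 0,"jaw": 1},{"dx": 0,"dy": 0,"dz": 0,"ax": 0,"ay": 0,"az": 0,"jaw": 1},{"dx": 0,"dy": 0,"dz": 0,"ax": 0,"ay": 0,"az": 0,"jaw": 1},{"dx": 0,"dy": 0,"dz": 0,"ax": 0,"ay": 0,"az": 0,"jaw": 1}])

```text
clock: 10.82
tool_pos: [0.5635, 0.0027, 0.0708]
eef_rot: [-0.0, 0.314, 0.95, 0.0]
wrist_force: [0.3, -0.4, -0.5]
gripper_width: 0.0511
```

```bash
python3 -c "
from h import *
go(.5644,.0016,.0334)
from boxm import quad
c=capture('scene');quad(c,[.5644,.0016],.066,.078,.035)"
```

```text
t 10.82 pos [0.5635 0.0027 0.0708] head 53.43 toolz [-9.e-04  4.e-04 -1.e+00] q7 0.99 w 0.0511
AZ 0 SHIFT [-0.14 -0.04  3.74] F [ 0.25 -0.39 -0.54]
139 rect [569.1   3.6] [55.8 48.1] 22.5 circ ((570.7716064453125, -2.8539071083068848), 32.17481994628906) mean [577.2  -7.9] medz 0.0729
```

Call:
play_rows(rows=[{"dx": -0.1,"dy": -0.03,"dz": 1.0,"ax": 0,"ay": 0,"az": 0,"jaw": 1},{"dx": 0,"dy": 0,"dz": 1.2,"ax": 0,"ay": 0,"az": 0,"jaw": 1},{"dx": 0,"dy": 0,"dz": 0.9,"ax": 0,"ay": 0,"az": 0,"jaw": 1},{"dx": 0,"dy": 0,"dz": 0.5,"ax": 0,"ay": 0,"az": 0,"jaw": 1},{"dx": 0,"dy": 0,"dz": 0.2,"ax": 0,"ay": 0,"az": 0,"jaw": 1},{"dx": 0,"dy": 0,"dz": 0,"ax": 0,"ay": 0,"az": 0,"jaw": 1},{"dx": 0,"dy": 0,"dz": 0,"ax": 0,"ay": 0,"az": 0,"jaw": 1}])

```text
clock: 11.45
tool_pos: [0.5649, 0.0011, 0.0331]
eef_rot: [-0.0, 0.314, 0.949, -0.0]
wrist_force: [0.0, 0.6, -0.1]
gripper_width: 0.0512
```

Call:
play_rows(rows=[{"dx": 0,"dy": 0,"dz": 0.08,"ax": 0,"ay": 0,"az": 0,"jaw": 1},{"dx": 0,"dy": 0,"dz": 0,"ax": 0,"ay": 0,"az": 0,"jaw": 1}])

```text
clock: 11.62
tool_pos: [0.5651, 0.0012, 0.0326]
eef_rot: [0.0, 0.314, 0.949, 0.0]
wrist_force: [-0.4, -0.1, 0.4]
gripper_width: 0.0512
```

Call:
play_rows(rows=[{"dx": 0.05,"dy": 0,"dz": 0.1,"ax": 0,"ay": 0,"az": 0,"jaw": 1},{"dx": 0,"dy": 0,"dz": 0,"ax": 0,"ay": 0,"az": 0,"jaw": 1}])

```text
clock: 11.78
tool_pos: [0.5644, 0.0016, 0.0313]
eef_rot: [0.0, 0.314, 0.949, 0.0]
wrist_force: [-0.2, 0.7, 0.3]
gripper_width: 0.0515
```

Call:
play_rows(rows=[{"dx": 0,"dy": 0,"dz": 0.07,"ax": 0,"ay": 0,"az": 0,"jaw": 1},{"dx": 0,"dy": 0,"dz": 0,"ax": 0,"ay": 0,"az": 0,"jaw": 1}])

```text
clock: 11.95
tool_pos: [0.5645, 0.0015, 0.0305]
eef_rot: [0.0, 0.314, 0.949, 0.0]
wrist_force: [0.2, 0.4, -0.7]
gripper_width: 0.0514
```

Call:
play_rows(rows=[{"dx": 0,"dy": 0,"dz": 0.05,"ax": 0,"ay": 0,"az": 0,"jaw": 1},{"dx": 0,"dy": 0,"dz": 0,"ax": 0,"ay": 0,"az": 0,"jaw": 1}])

```text
clock: 12.12
tool_pos: [0.5645, 0.0015, 0.0305]
eef_rot: [-0.0, 0.314, 0.949, 0.0]
wrist_force: [-2.7, -0.2, 4.6]
gripper_width: 0.0515
```

Call:
play_rows(rows=[{"dx": 0,"dy": 0,"dz": -0.03,"ax": 0,"ay": 0,"az": 0,"jaw": 1},{"dx": 0,"dy": 0,"dz": 0,"ax": 0,"ay": 0,"az": 0,"jaw": 0.35},{"dx": 0,"dy": 0,"dz": 0,"ax": 0,"ay": 0,"az": 0,"jaw": 0.25},{"dx": 0,"dy": 0,"dz": 0,"ax": 0,"ay": 0,"az": 0,"jaw": 0.1},{"dx": 0,"dy": 0,"dz": 0,"ax": 0,"ay": 0,"az": 0,"jaw": 0},{"dx": 0,"dy": 0,"dz": -0.8,"ax": 0,"ay": 0,"az": 0,"jaw": 0},{"dx": 0,"dy": 0,"dz": -2,"ax": 0,"ay": 0,"az": 0,"jaw": 0},{"dx": 0,"dy": 0,"dz": -2.5,"ax": 0,"ay": 0,"az": 0,"jaw": 0},{"dx": 0,"dy": 0,"dz": -1.5,"ax": 0,"ay": 0,"az": 6.7,"jaw": 0},{"dx": 0,"dy": 0,"dz": 0,"ax": 0,"ay": 0,"az": 6.7,"jaw": 0}])

```text
clock: 12.95
tool_pos: [0.5665, 0.0013, 0.1025]
eef_rot: [0.002, 0.425, 0.905, 0.002]
wrist_force: [0.9, 0.3, -0.1]
gripper_width: 0.0866
```

Call:
play_rows(rows=[{"dx": 0,"dy": 0,"dz": 0,"ax": 0,"ay": 0,"az": 6.75,"jaw": 0},{"dx": 0,"dy": 0,"dz": 0,"ax": 0,"ay": 0,"az": 6.75,"jaw": 0},{"dx": 0,"dy": 0,"dz": 0,"ax": 0,"ay": 0,"az": 6.75,"jaw": 0},{"dx": 0,"dy": 0,"dz": 0,"ax": 0,"ay": 0,"az": 6.75,"jaw": 0},{"dx": 0,"dy": 0,"dz": 0,"ax": 0,"ay": 0,"az": 6.75,"jaw": 0},{"dx": 0,"dy": 0,"dz": 0,"ax": 0,"ay": 0,"az": 6.75,"jaw": 0},{"dx": 0,"dy": 0,"dz": 0,"ax": 0,"ay": 0,"az": 6.75,"jaw": 0},{"dx": 0,"dy": 0,"dz": 0,"ax": 0,"ay": 0,"az": 6.75,"jaw": 0},{"dx": 0,"dy": 0,"dz": 0,"ax": 0,"ay": 0,"az": 0,"jaw": 0},{"dx": 0,"dy": 0,"dz": 0,"ax": 0,"ay": 0,"az": 0,"jaw": 0}])

```text
clock: 13.78
tool_pos: [0.5645, 0.0016, 0.0987]
eef_rot: [0.0, 0.787, 0.617, 0.0]
wrist_force: [0.2, -0.5, -0.5]
gripper_width: 0.0866
```

```bash
python3 -c "
from h import *
go(.4485,-.1295,.08,-14.2)"
```

```text
t 13.78 pos [0.5645 0.0016 0.0987] head -13.78 toolz [ 2.e-04  0.e+00 -1.e+00] q7 -0.13 w 0.0866
AZ 0.42 SHIFT [-15.55  -8.03   1.87] F [ 0.22 -0.53 -0.52]
```

Call:
play_rows(rows=[{"dx": -2.6,"dy": -1.34,"dz": 0,"ax": 0,"ay": 0,"az": 0.4,"jaw": 0},{"dx": -2.6,"dy": -1.34,"dz": 0,"ax": 0,"ay": 0,"az": 0,"jaw": 0},{"dx": -2.6,"dy": -1.34,"dz": 0,"ax": 0,"ay": 0,"az": 0,"jaw": 0},{"dx": -2.6,"dy": -1.34,"dz": 0,"ax": 0,"ay": 0,"az": 0,"jaw": 0},{"dx": -2.6,"dy": -1.34,"dz": 0,"ax": 0,"ay": 0,"az": 0,"jaw": 0},{"dx": -2.55,"dy": -1.33,"dz": 0,"ax": 0,"ay": 0,"az": 0,"jaw": 0},{"dx": 0,"dy": 0,"dz": 1.5,"ax": 0,"ay": 0,"az": 0,"jaw": 0},{"dx": 0,"dy": 0,"dz": 0,"ax": 0,"ay": 0,"az": 0,"jaw": 0},{"dx": 0,"dy": 0,"dz": 0,"ax": 0,"ay": 0,"az": 0,"jaw": 0},{"dx": 0,"dy": 0,"dz": 0,"ax": 0,"ay": 0,"az": 0,"jaw": 0}])

```text
clock: 14.62
tool_pos: [0.4488, -0.1287, 0.0838]
eef_rot: [0.0, 0.789, 0.614, 0.0]
wrist_force: [0.1, 0.1, -0.6]
gripper_width: 0.0871
```

```bash
python3 -c "
from h import *
from boxm import quad
go(.4485,-.1295,.0045,-14.2)
c=capture('top');np.savez('top2.npz',**c);quad(c,[.5644,.0012],.034,.048,.04)
c=capture('scene');np.savez('scene2.npz',**c);quad(c,[.5644,.0012],.036,.048,.04)
cv2.imwrite('pics/s5.png',cv2.resize(c['color'][120:320,190:450],None,fx=3,fy=3)[...,::-1])"
```

```text
t 14.62 pos [ 0.4488 -0.1287  0.0838] head -14.24 toolz [ 3.e-04 -2.e-04 -1.e+00] q7 0.04 w 0.0871
AZ -0.04 SHIFT [-0.08 -0.01  7.93] F [ 0.1   0.15 -0.62]
469 rect [563.9   0.8] [51.2 48.5] 0.7 circ ((564.1921997070312, 1.2701467275619507), 25.92089080810547) mean [563.9   1.1] medz 0.0405
499 rect [566.    2.9] [50.3 51.8] 11.3 circ ((565.2330932617188, 2.3575870990753174), 26.285369873046875) mean [566.6   1.4] medz 0.0399
```

View pics/s5.png

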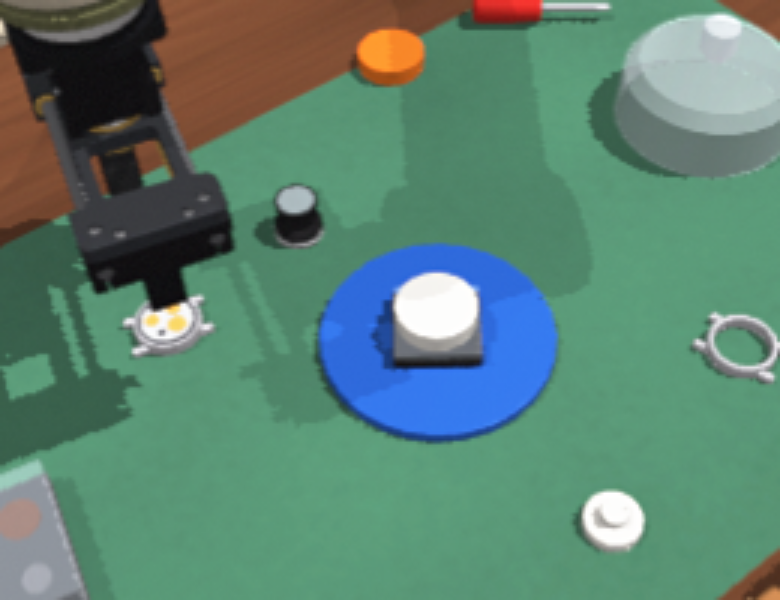

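The cushion at crop (437,310) is centred on the box, within 0.5 mm, with its top at 40 mm. The finger is above the plain side of the watch at (165,300). Now I grip the watch.

Call:
play_rows(rows=[{"dx": -0.1,"dy": 0,"dz": 2.2,"ax": 0,"ay": 0,"az": 0,"jaw": 0},{"dx": 0,"dy": 0,"dz": 2.4,"ax": 0,"ay": 0,"az": 0,"jaw": 0},{"dx": 0,"dy": 0,"dz": 2.0,"ax": 0,"ay": 0,"az": 0,"jaw": 0},{"dx": 0,"dy": 0,"dz": 0.9,"ax": 0,"ay": 0,"az": 0,"jaw": 0},{"dx": 0,"dy": 0,"dz": 0.4,"ax": 0,"ay": 0,"az": 0,"jaw": 0},{"dx": 0,"dy": 0,"dz": 0,"ax": 0,"ay": 0,"az": 0,"jaw": 0.25},{"dx": 0,"dy": 0,"dz": 0,"ax": 0,"ay": 0,"az": 0,"jaw": 0.4},{"dx": 0,"dy": 0,"dz": 0,"ax": 0,"ay": 0,"az": 0,"jaw": 0.5},{"dx": 0,"dy": 0,"dz": 0,"ax": 0,"ay": 0,"az": 0,"jaw": 0.8},{"dx": 0,"dy": 0,"dz": 0,"ax": 0,"ay": 0,"az": 0,"jaw": 1}])

```text
clock: 15.55
tool_pos: [0.4484, -0.1302, 0.005]
eef_rot: [0.0, 0.79, 0.613, 0.001]
wrist_force: [0.3, -0.5, 0.0]
gripper_width: 0.0609
```

Call:
play_rows(rows=[{"dx": 0,"dy": 0,"dz": 0,"ax": 0,"ay": 0,"az": 0,"jaw": 1},{"dx": 0,"dy": 0,"dz": 0,"ax": 0,"ay": 0,"az": 0,"jaw": 1},{"dx": 0,"dy": 0,"dz": 0,"ax": 0,"ay": 0,"az": 0,"jaw": 1},{"dx": 0,"dy": 0,"dz": 0,"ax": 0,"ay": 0,"az": 0,"jaw": 1},{"dx": 0,"dy": 0,"dz": 0,"ax": 0,"ay": 0,"az": 0,"jaw": 1}])

```text
clock: 15.97
tool_pos: [0.448, -0.1303, 0.0045]
eef_rot: [-0.0, 0.79, 0.613, 0.0]
wrist_force: [-1.9, 0.2, 2.6]
gripper_width: 0.0432
```

```bash
python3 -c "
from h import *
go(.5643,.0012,.1)"
```

```text
t 15.97 pos [ 0.448  -0.1303  0.0045] head -14.4 toolz [ 2.e-04  2.e-04 -1.e+00] q7 0.17 w 0.0432
AZ 0 SHIFT [15.63  8.   -9.55] F [-1.85  0.19  2.58]
```

Call:
play_rows(rows=[{"dx": 0,"dy": 0,"dz": -0.5,"ax": 0,"ay": 0,"az": 0,"jaw": 1},{"dx": 0,"dy": 0,"dz": -2,"ax": 0,"ay": 0,"az": 0,"jaw": 1},{"dx": 0,"dy": 0,"dz": -2.5,"ax": 0,"ay": 0,"az": 0,"jaw": 1},{"dx": 0,"dy": 0,"dz": -2.5,"ax": 0,"ay": 0,"az": 0,"jaw": 1},{"dx": 2.2,"dy": 1.1,"dz": -0.5,"ax": 0,"ay": 0,"az": 0,"jaw": 1},{"dx": 2.2,"dy": 1.1,"dz": 0,"ax": 0,"ay": 0,"az": 0,"jaw": 1},{"dx": 2.2,"dy": 1.1,"dz": 0,"ax": 0,"ay": 0,"az": 0,"jaw": 1},{"dx": 2.2,"dy": 1.1,"dz": 0,"ax": 0,"ay": 0,"az": 0,"jaw": 1},{"dx": 2.2,"dy": 1.1,"dz": 0,"ax": 0,"ay": 0,"az": 0,"jaw": 1},{"dx": 2.2,"dy": 1.1,"dz": 0,"ax": 0,"ay": 0,"az": 0,"jaw": 1}])

```text
clock: 16.8
tool_pos: [0.5452, -0.0178, 0.0845]
eef_rot: [-0.0, 0.79, 0.613, -0.0]
wrist_force: [0.4, 0.6, -0.5]
gripper_width: 0.0431
```

Call:
play_rows(rows=[{"dx": 1.6,"dy": 0.9,"dz": 0,"ax": 0,"ay": 0,"az": 0,"jaw": 1},{"dx": 0.8,"dy": 0.5,"dz": 0,"ax": 0,"ay": 0,"az": 0,"jaw": 1},{"dx": 0,"dy": 0,"dz": 0,"ax": 0,"ay": 0,"az": 0,"jaw": 1},{"dx": 0,"dy": 0,"dz": 0,"ax": 0,"ay": 0,"az": 0,"jaw": 1},{"dx": 0,"dy": 0,"dz": 0,"ax": 0,"ay": 0,"az": 0,"jaw": 1}])

```text
clock: 17.22
tool_pos: [0.5633, -0.0007, 0.0844]
eef_rot: [-0.0, 0.791, 0.612, -0.0]
wrist_force: [-1.0, -0.3, -0.9]
gripper_width: 0.0435
```

```bash
python3 -c "
from h import *
go(.5643,.0012,.0475)
c=capture('scene');P=cloud(c).reshape(-1,3);s=get_state()['tool_pos']
t=np.radians(-14.4);ty=np.array([np.cos(t),np.sin(t)]);tx=np.array([-np.sin(t),np.cos(t)])
z=s[2]-.0045
m=(P[:,2]>z+.003)&(P[:,2]<z+.015)&(np.hypot(*(P[:,:2]-s[:2]).T)<.04)
d=(P[m][:,:2]-s[:2])*1000;a=d@tx;b=d@ty
for lo in(-20,-15,-10,0,10):
  k=(b>lo)&(b<lo+10);print(lo,k.sum(),np.percentile(a[k],[1,99]).round(1) if k.sum() else '')
cv2.imwrite('pics/s6.png',cv2.resize(c['color'][120:320,220:480],None,fx=3,fy=3)[...,::-1])"
```

```text
t 17.22 pos [ 0.5633 -0.0007  0.0844] head -14.51 toolz [-6.e-04 -4.e-04 -1.e+00] q7 -0.12 w 0.0435
AZ 0 SHIFT [0.21 0.05 3.69] F [-1.02 -0.3  -0.93]
-20 10 [-24.4 -16.8]
-15 20 [-24.5 -15.5]
-10 19 [-24.3 -15.4]
0 31 [-19.4  -7.7]
10 41 [-24.   -7.7]
```

View pics/s6.png

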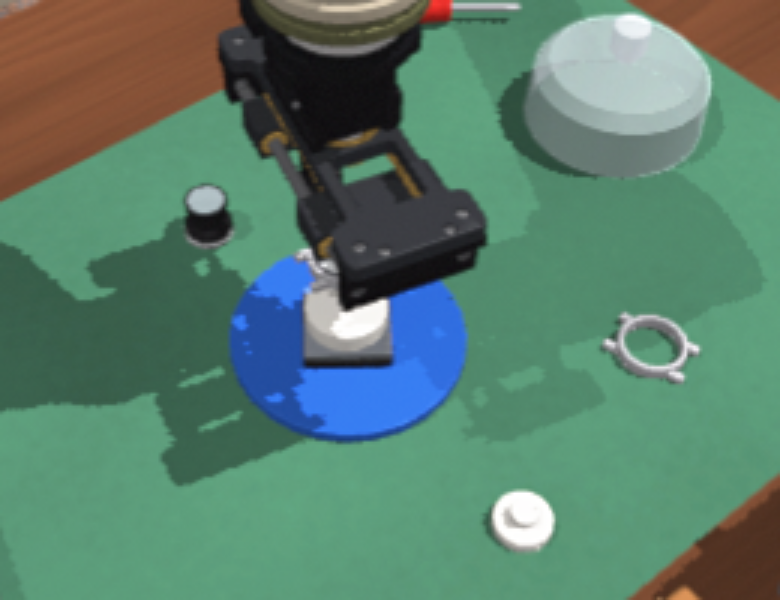

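Most of the watch is hidden by the gripper; only a lug shows at (308,258). The offset estimates are under 1 mm, so I lower it.

Call:
play_rows(rows=[{"dx": 0.15,"dy": 0.05,"dz": 1.0,"ax": 0,"ay": 0,"az": 0,"jaw": 1},{"dx": 0,"dy": 0,"dz": 1.2,"ax": 0,"ay": 0,"az": 0,"jaw": 1},{"dx": 0,"dy": 0,"dz": 0.9,"ax": 0,"ay": 0,"az": 0,"jaw": 1},{"dx": 0,"dy": 0,"dz": 0.4,"ax": 0,"ay": 0,"az": 0,"jaw": 1},{"dx": 0,"dy": 0,"dz": 0.2,"ax": 0,"ay": 0,"az": 0,"jaw": 1},{"dx": 0,"dy": 0,"dz": 0,"ax": 0,"ay": 0,"az": 0,"jaw": 1},{"dx": 0,"dy": 0,"dz": 0,"ax": 0,"ay": 0,"az": 0,"jaw": 1}])

```text
clock: 17.85
tool_pos: [0.5651, 0.0021, 0.0474]
eef_rot: [0.0, 0.79, 0.613, 0.0]
wrist_force: [0.0, -0.4, -0.7]
gripper_width: 0.043
```

Call:
play_rows(rows=[{"dx": 0,"dy": 0,"dz": 0.08,"ax": 0,"ay": 0,"az": 0,"jaw": 1},{"dx": 0,"dy": 0,"dz": 0,"ax": 0,"ay": 0,"az": 0,"jaw": 1}])

```text
clock: 18.02
tool_pos: [0.5652, 0.0023, 0.0468]
eef_rot: [0.0, 0.79, 0.613, 0.0]
wrist_force: [0.1, -0.8, -0.6]
gripper_width: 0.0432
```

Call:
play_rows(rows=[{"dx": -0.13,"dy": -0.05,"dz": 0.08,"ax": 0,"ay": 0,"az": 0,"jaw": 1},{"dx": 0,"dy": 0,"dz": 0,"ax": 0,"ay": 0,"az": 0,"jaw": 1},{"dx": 0,"dy": 0,"dz": 0,"ax": 0,"ay": 0,"az": 0,"jaw": 1}])

```text
clock: 18.27
tool_pos: [0.5642, 0.001, 0.0458]
eef_rot: [0.0, 0.79, 0.613, 0.0]
wrist_force: [-0.4, -0.7, -0.6]
gripper_width: 0.0435
```

Call:
play_rows(rows=[{"dx": 0,"dy": 0,"dz": 0.08,"ax": 0,"ay": 0,"az": 0,"jaw": 1},{"dx": 0,"dy": 0,"dz": 0,"ax": 0,"ay": 0,"az": 0,"jaw": 1}])

```text
clock: 18.43
tool_pos: [0.5642, 0.0012, 0.0449]
eef_rot: [-0.0, 0.79, 0.613, 0.0]
wrist_force: [-0.4, 0.2, -0.4]
gripper_width: 0.0431
```

Call:
play_rows(rows=[{"dx": 0,"dy": 0,"dz": 0.05,"ax": 0,"ay": 0,"az": 0,"jaw": 1},{"dx": 0,"dy": 0,"dz": 0,"ax": 0,"ay": 0,"az": 0,"jaw": 1}])

```text
clock: 18.6
tool_pos: [0.5642, 0.0012, 0.0445]
eef_rot: [-0.0, 0.79, 0.613, 0.0]
wrist_force: [-1.0, -1.0, 0.8]
gripper_width: 0.0432
```

Call:
play_rows(rows=[{"dx": 0,"dy": 0,"dz": 0.04,"ax": 0,"ay": 0,"az": 0,"jaw": 1},{"dx": 0,"dy": 0,"dz": 0,"ax": 0,"ay": 0,"az": 0,"jaw": 1}])

```text
clock: 18.77
tool_pos: [0.5643, 0.0012, 0.0445]
eef_rot: [-0.0, 0.79, 0.613, 0.0]
wrist_force: [-2.7, 0.2, 6.8]
gripper_width: 0.0433
```

Call:
play_rows(rows=[{"dx": 0,"dy": 0,"dz": -0.04,"ax": 0,"ay": 0,"az": 0,"jaw": 1},{"dx": 0,"dy": 0,"dz": 0,"ax": 0,"ay": 0,"az": 0,"jaw": 0.45},{"dx": 0,"dy": 0,"dz": 0,"ax": 0,"ay": 0,"az": 0,"jaw": 0.35},{"dx": 0,"dy": 0,"dz": 0,"ax": 0,"ay": 0,"az": 0,"jaw": 0.2},{"dx": 0,"dy": 0,"dz": 0,"ax": 0,"ay": 0,"az": 0,"jaw": 0.1},{"dx": 0,"dy": 0,"dz": -0.8,"ax": 0,"ay": 0,"az": 0,"jaw": 0},{"dx": 0,"dy": 0,"dz": -2.2,"ax": 0,"ay": 0,"az": 0,"jaw": 0},{"dx": 0,"dy": 0,"dz": -3,"ax": 0,"ay": 0,"az": 0,"jaw": 0},{"dx": 0,"dy": 0,"dz": -3,"ax": 0,"ay": 0,"az": 0,"jaw": 0},{"dx": 2.95,"dy": -1.24,"dz": 0,"ax": 0,"ay": 0,"az": 0,"jaw": 0}])

```text
clock: 19.6
tool_pos: [0.563, 0.0261, 0.141]
eef_rot: [0.003, 0.793, 0.609, 0.003]
wrist_force: [1.6, -0.6, 1.0]
gripper_width: 0.0853
```

Call:
play_rows(rows=[{"dx": 2.95,"dy": -1.24,"dz": 0,"ax": 0,"ay": 0,"az": 0,"jaw": 0},{"dx": 2.95,"dy": -1.24,"dz": 0,"ax": 0,"ay": 0,"az": 0,"jaw": 0},{"dx": 2.95,"dy": -1.24,"dz": 0,"ax": 0,"ay": 0,"az": 0,"jaw": 0},{"dx": 2.95,"dy": -1.24,"dz": 0,"ax": 0,"ay": 0,"az": 0,"jaw": 0},{"dx": 2.95,"dy": -1.24,"dz": 0,"ax": 0,"ay": 0,"az": 0,"jaw": 0},{"dx": 2.95,"dy": -1.24,"dz": 0,"ax": 0,"ay": 0,"az": 0,"jaw": 0},{"dx": 2.95,"dy": -1.24,"dz": 0,"ax": 0,"ay": 0,"az": 0,"jaw": 0},{"dx": 2.95,"dy": -1.24,"dz": 0,"ax": 0,"ay": 0,"az": 0,"jaw": 0},{"dx": 0,"dy": 0,"dz": 0,"ax": 0,"ay": 0,"az": 0,"jaw": 0},{"dx": 0,"dy": 0,"dz": 0,"ax": 0,"ay": 0,"az": 0,"jaw": 0}])

```text
clock: 20.43
tool_pos: [0.5214, 0.2882, 0.1347]
eef_rot: [-0.0, 0.789, 0.614, 0.0]
wrist_force: [-0.1, -0.4, -0.2]
gripper_width: 0.0868
```

```bash
python3 -c "
from h import *
from boxm import quad
go(.522,.2868,.062)
for n in('top','scene'):
  c=capture(n);np.savez(n+'3.npz',**c);quad(c,[.5644,.0012],.045,.058,.04)
cv2.imwrite('pics/s7.png',cv2.resize(c['color'][100:300,260:520],None,fx=3,fy=3)[...,::-1])"
```

```text
t 20.43 pos [0.5214 0.2882 0.1347] head -14.18 toolz [-0.e+00  1.e-04 -1.e+00] q7 -0.67 w 0.0868
AZ 0 SHIFT [-0.12  0.1   7.27] F [-0.14 -0.45 -0.15]
380 rect [564.6   2.5] [52.2 43.8] 76.8 circ ((562.9397583007812, 2.2849559783935547), 28.933677673339844) mean [564.2   1.8] medz 0.0508
412 rect [565.7   3.1] [52.9 45.6] 76.2 circ ((564.8746948242188, 3.190979242324829), 28.890470504760742) mean [566.9   1.5] medz 0.0502
```

View pics/s7.png

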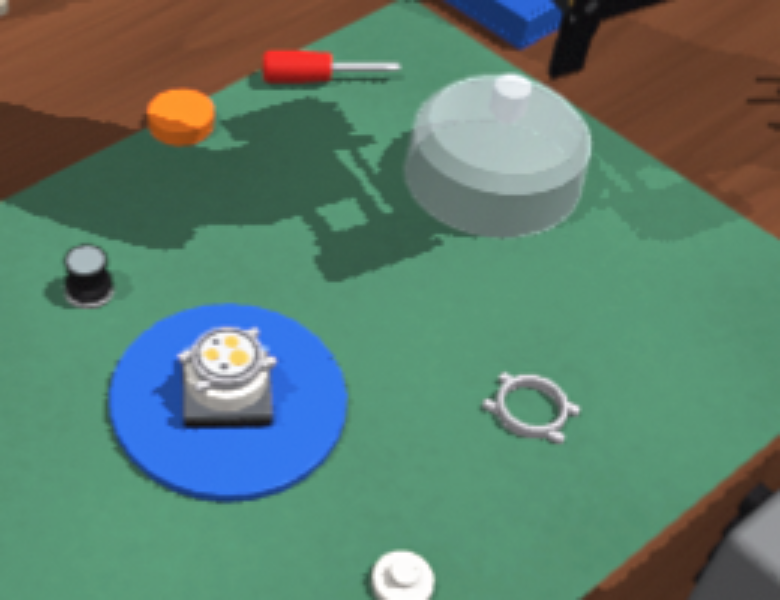

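The watch is level on the stack at crop (230,355), within about 1 mm of centre and movement up. Now the dome knob.

Call:
play_rows(grip_force=30, rows=[{"dx": -0.12,"dy": 0.1,"dz": 2.0,"ax": 0,"ay": 0,"az": 0,"jaw": 0},{"dx": 0,"dy": 0,"dz": 2.2,"ax": 0,"ay": 0,"az": 0,"jaw": 0},{"dx": 0,"dy": 0,"dz": 1.8,"ax": 0,"ay": 0,"az": 0,"jaw": 0},{"dx": 0,"dy": 0,"dz": 0.8,"ax": 0,"ay": 0,"az": 0,"jaw": 0},{"dx": 0,"dy": 0,"dz": 0.35,"ax": 0,"ay": 0,"az": 0,"jaw": 0},{"dx": 0,"dy": 0,"dz": 0,"ax": 0,"ay": 0,"az": 0,"jaw": 0.3},{"dx": 0,"dy": 0,"dz": 0,"ax": 0,"ay": 0,"az": 0,"jaw": 0.5},{"dx": 0,"dy": 0,"dz": 0,"ax": 0,"ay": 0,"az": 0,"jaw": 0.6},{"dx": 0,"dy": 0,"dz": 0,"ax": 0,"ay": 0,"az": 0,"jaw": 0.65},{"dx": 0,"dy": 0,"dz": 0,"ax": 0,"ay": 0,"az": 0,"jaw": 0.7}])

```text
clock: 21.37
tool_pos: [0.5232, 0.2849, 0.0637]
eef_rot: [-0.0, 0.79, 0.613, 0.001]
wrist_force: [0.8, -0.2, 0.2]
gripper_width: 0.0617
```

Call:
play_rows(rows=[{"dx": 0,"dy": 0,"dz": 0,"ax": 0,"ay": 0,"az": 0,"jaw": 0.75},{"dx": 0,"dy": 0,"dz": 0,"ax": 0,"ay": 0,"az": 0,"jaw": 0.8},{"dx": 0,"dy": 0,"dz": 0,"ax": 0,"ay": 0,"az": 0,"jaw": 1},{"dx": 0,"dy": 0,"dz": 0,"ax": 0,"ay": 0,"az": 0,"jaw": 1},{"dx": 0,"dy": 0,"dz": 0,"ax": 0,"ay": 0,"az": 0,"jaw": 1},{"dx": 0,"dy": 0,"dz": 0,"ax": 0,"ay": 0,"az": 0,"jaw": 1}])

```text
clock: 21.87
tool_pos: [0.5226, 0.2847, 0.063]
eef_rot: [-0.0, 0.79, 0.613, -0.0]
wrist_force: [-2.3, 0.2, 1.7]
gripper_width: 0.0248
```

```bash
python3 -c "
from h import *
go(.5644,.0015,.16)
c=capture('scene');cv2.imwrite('pics/s8.png',cv2.resize(c['color'][60:200,340:520],None,fx=4,fy=4)[...,::-1])"
```

```text
t 21.87 pos [0.5226 0.2847 0.063 ] head -14.4 toolz [-4.e-04  1.e-04 -1.e+00] q7 -0.63 w 0.0248
AZ 0 SHIFT [-26.39  11.09  -9.71] F [-2.31  0.22  1.72]
```

View pics/s8.png

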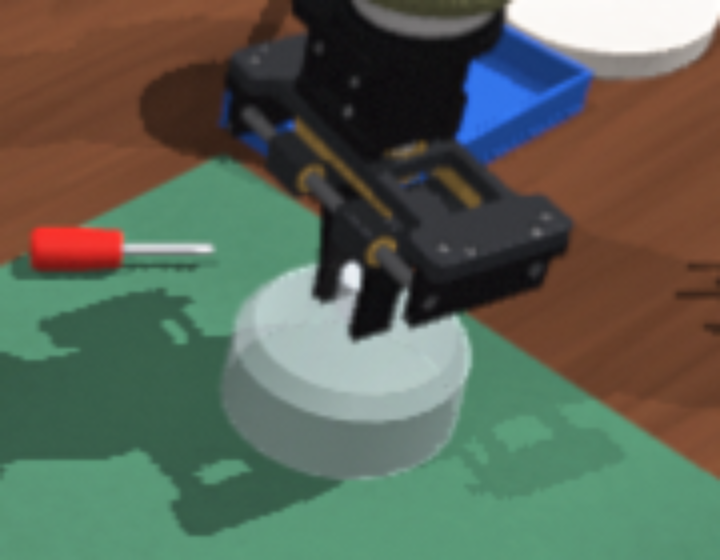

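The knob is held, width 24.8 mm. I lift straight up and carry it slowly.

Call:
play_rows(rows=[{"dx": 0,"dy": 0,"dz": -0.3,"ax": 0,"ay": 0,"az": 0,"jaw": 1},{"dx": 0,"dy": 0,"dz": -1,"ax": 0,"ay": 0,"az": 0,"jaw": 1},{"dx": 0,"dy": 0,"dz": -2,"ax": 0,"ay": 0,"az": 0,"jaw": 1},{"dx": 0,"dy": 0,"dz": -2,"ax": 0,"ay": 0,"az": 0,"jaw": 1},{"dx": 0,"dy": 0,"dz": -2,"ax": 0,"ay": 0,"az": 0,"jaw": 1},{"dx": 0,"dy": 0,"dz": -1.2,"ax": 0,"ay": 0,"az": 0,"jaw": 1},{"dx": -1,"dy": 0.4,"dz": -0.5,"ax": 0,"ay": 0,"az": 0,"jaw": 1},{"dx": -1.9,"dy": 0.8,"dz": 0,"ax": 0,"ay": 0,"az": 0,"jaw": 1},{"dx": -1.9,"dy": 0.8,"dz": 0,"ax": 0,"ay": 0,"az": 0,"jaw": 1},{"dx": -1.9,"dy": 0.8,"dz": 0,"ax": 0,"ay": 0,"az": 0,"jaw": 1}])

```text
clock: 22.75
tool_pos: [0.533, 0.2108, 0.1524]
eef_rot: [0.0, 0.79, 0.613, -0.0]
wrist_force: [0.2, 0.3, -3.0]
gripper_width: 0.025
```

Call:
play_rows(rows=[{"dx": -1.9,"dy": 0.8,"dz": 0,"ax": 0,"ay": 0,"az": 0,"jaw": 1},{"dx": -1.9,"dy": 0.8,"dz": 0,"ax": 0,"ay": 0,"az": 0,"jaw": 1},{"dx": -1.9,"dy": 0.8,"dz": 0,"ax": 0,"ay": 0,"az": 0,"jaw": 1},{"dx": -1.9,"dy": 0.8,"dz": 0,"ax": 0,"ay": 0,"az": 0,"jaw": 1},{"dx": -1.9,"dy": 0.8,"dz": 0,"ax": 0,"ay": 0,"az": 0,"jaw": 1},{"dx": -1.9,"dy": 0.8,"dz": 0,"ax": 0,"ay": 0,"az": 0,"jaw": 1},{"dx": -1.9,"dy": 0.8,"dz": 0,"ax": 0,"ay": 0,"az": 0,"jaw": 1},{"dx": -1.9,"dy": 0.8,"dz": 0,"ax": 0,"ay": 0,"az": 0,"jaw": 1},{"dx": -1.9,"dy": 0.8,"dz": 0,"ax": 0,"ay": 0,"az": 0,"jaw": 1},{"dx": -1.9,"dy": 0.8,"dz": 0,"ax": 0,"ay": 0,"az": 0,"jaw": 1}])

```text
clock: 23.58
tool_pos: [0.5628, 0.0068, 0.1524]
eef_rot: [-0.0, 0.79, 0.613, -0.0]
wrist_force: [-0.4, -0.0, -3.4]
gripper_width: 0.025
```

Call:
play_rows(rows=[{"dx": -0.8,"dy": 0.3,"dz": 0,"ax": 0,"ay": 0,"az": 0,"jaw": 1},{"dx": 0,"dy": 0,"dz": 0,"ax": 0,"ay": 0,"az": 0,"jaw": 1},{"dx": 0,"dy": 0,"dz": 0,"ax": 0,"ay": 0,"az": 0,"jaw": 1},{"dx": 0,"dy": 0,"dz": 0,"ax": 0,"ay": 0,"az": 0,"jaw": 1}])

```text
clock: 23.92
tool_pos: [0.5642, 0.0018, 0.1526]
eef_rot: [-0.0, 0.79, 0.614, -0.0]
wrist_force: [0.1, 0.9, -1.5]
gripper_width: 0.0252
```

```bash
python3 -c "
from h import *
go(.5644-.0004,.0013-.0015,.0765)
c=capture('scene');np.savez('scene4.npz',**c);cv2.imwrite('pics/s9.png',cv2.resize(c['color'][110:310,220:480],None,fx=3,fy=3)[...,::-1])"
```

```text
t 23.92 pos [0.5642 0.0018 0.1526] head -14.31 toolz [-6.e-04  7.e-04 -1.e+00] q7 -0.16 w 0.0252
AZ 0 SHIFT [-0.2   0.04  7.61] F [ 0.09  0.91 -1.52]
```

View pics/s9.png

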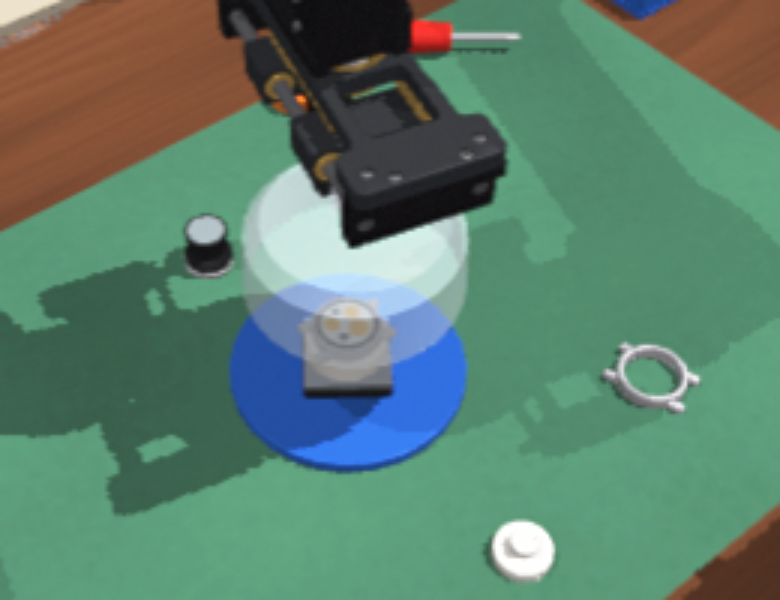

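The dome hangs level over the untouched stack. I lower it.

Call:
play_rows(rows=[{"dx": -0.15,"dy": 0.04,"dz": 0.6,"ax": 0,"ay": 0,"az": 0,"jaw": 1},{"dx": 0,"dy": 0,"dz": 1.2,"ax": 0,"ay": 0,"az": 0,"jaw": 1},{"dx": 0,"dy": 0,"dz": 1.2,"ax": 0,"ay": 0,"az": 0,"jaw": 1},{"dx": 0,"dy": 0,"dz": 1.2,"ax": 0,"ay": 0,"az": 0,"jaw": 1},{"dx": 0,"dy": 0,"dz": 1.2,"ax": 0,"ay": 0,"az": 0,"jaw": 1},{"dx": 0,"dy": 0,"dz": 1.0,"ax": 0,"ay": 0,"az": 0,"jaw": 1},{"dx": 0,"dy": 0,"dz": 0.6,"ax": 0,"ay": 0,"az": 0,"jaw": 1},{"dx": 0,"dy": 0,"dz": 0.3,"ax": 0,"ay": 0,"az": 0,"jaw": 1},{"dx": 0,"dy": 0,"dz": 0,"ax": 0,"ay": 0,"az": 0,"jaw": 1},{"dx": 0,"dy": 0,"dz": 0,"ax": 0,"ay": 0,"az": 0,"jaw": 1}])

```text
clock: 24.8
tool_pos: [0.5647, -0.0013, 0.0802]
eef_rot: [0.0, 0.79, 0.613, 0.0]
wrist_force: [0.3, -0.9, -2.3]
gripper_width: 0.0252
```

```bash
python3 -c "
from h import *
go(.5644-.0004,.0013-.0015,.073)
c=capture('scene');np.savez('scene5.npz',**c)
o=c['color'].copy();th=np.linspace(0,2*np.pi,200)
s=get_state()['tool_pos']
for (cx,cy),col in(((.5644,.0013),(255,0,0)),):
  X=np.c_[cx+.066*np.cos(th),cy+.066*np.sin(th),np.full(200,s[2]-.063)]
  o=cv2.resize(o[120:300,250:450],None,fx=4,fy=4,interpolation=cv2.INTER_CUBIC)
  cv2.polylines(o,[np.int32((pix(c,X)-[250,120]+.5)*4)],True,col,1)
  X[:,:2]=np.c_[.5645+.076*np.cos(th),.0011+.076*np.sin(th)];X[:,2]=.01
  cv2.polylines(o,[np.int32((pix(c,X)-[250,120]+.5)*4)],True,(255,255,0),1)
cv2.imwrite('pics/s10.png',o[:600,:,::-1])"
```

```text
t 24.8 pos [ 0.5647 -0.0013  0.0802] head -14.41 toolz [ 4.e-04  0.e+00 -1.e+00] q7 -0.11 w 0.0252
AZ 0 SHIFT [ 0.09 -0.09  0.72] F [ 0.26 -0.92 -2.27]
```

View pics/s10.png

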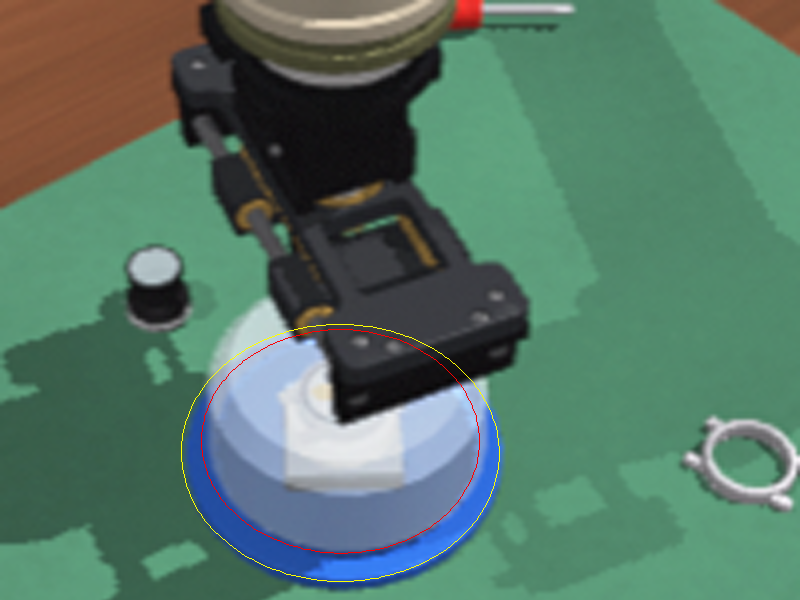

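```bash
python3 -c "
from h import *
c=load('scene5.npz');h=cv2.cvtColor(c['color'],cv2.COLOR_RGB2HSV)
for r in(236,240,244):
  print(r,'S L',h[r,292:310,1],'R',h[r,362:380,1])
for col in(325,335,345): print(col,h[250:272,col,1],h[250:272,col,2],h[250:272,col,0])
s=get_state()['tool_pos'];th=np.linspace(0,2*np.pi,2000)
def ring(cx,cy,r,z): return pix(c,np.c_[cx+r*np.cos(th),cy+r*np.sin(th),np.full(2000,z)])
for nm,p in(('dome',ring(.5644,.0013,.066,s[2]-.063)),('base',ring(.5645,.0011,.076,.01)),('basebot',ring(.5645,.0011,.076,0))):
  for r in(236,240,244):
    k=abs(p[:,1]-r)<.5;print(nm,r,p[k,0].min().round(1),p[k,0].max().round(1),end=' ')
  for col in(325,335,345):
    k=abs(p[:,0]-col)<.5;print(col,p[k,1].max().round(1),end=' ')
  print()
"
```

```text
236 S L [101 101 105 101 139 190 199 201 198 198 175 129 105 100  94  94  95  94] R [ 87  85  84  84  85  83  97 118 153 197 204 202 193 147 105 103 102 104]
240 S L [101 104 103 105 105 172 198 200 199 196 200 199 169 121  94  92  94  94] R [ 87  85  83  82  84 101 133 179 200 201 199 200 177 106 103 103 103 107]
244 S L [103 103 104 103 104 103 149 195 200 201 199 199 199 198 180 129  95  93] R [ 86  84  96 119 154 191 200 200 200 200 199 160 105 103 104 107 105 106]
325 [ 96  95  94  94  92  94 156 198 200 199 199 199 198 194 201 197 108 103
 104 106 105 106] [148 148 149 149 149 147 132 156 161 160 160 159 160 168 137 124  97 158
 165 163 163 164] [108 108 109 109 108 109 110 110 110 110 110 110 110 110 110 109  90  74
  74  74  74  74]
335 [ 90  91  94  94  95  94  93 112 177 202 199 196 197 196 197 199 198 133
 106 106 108 105] [148 148 149 149 148 149 148 143 124 140 241 243 242 243 238 159 126 113
 156 161 161 160] [110 109 109 109 109 109 108 109 110 110 109 109 109 109 109 110 110  98
  75  74  75  75]
345 [ 89  90  88  89  88  89  96 162 202 200 197 196 196 192 201 199 133 107
 106 106 104 104] [154 153 153 154 154 154 151 124 143 241 243 243 244 244 175 133 115 155
 161 159 159 159] [110 109 110 109 110 109 110 111 110 109 109 109 109 109 110 110  98  76
  74  75  75  75]
dome 236 300.7 368.7 dome 240 302.1 367.3 dome 244 304.4 365.0 325 256.7 335 257.8 345 256.6 
base 236 295.0 374.2 base 240 295.8 373.5 base 244 297.2 372.1 325 264.0 335 264.9 345 263.9 
basebot 236 295.3 374.0 basebot 240 295.5 373.7 basebot 244 296.5 372.8 325 266.9 335 267.8 345 266.8
```

Measured against the base in the same picture, the dome is about 1 mm off. I correct that and set it down.

Call:
play_rows(rows=[{"dx": -0.1,"dy": -0.04,"dz": 0.2,"ax": 0,"ay": 0,"az": 0,"jaw": 1},{"dx": 0,"dy": 0,"dz": 0.2,"ax": 0,"ay": 0,"az": 0,"jaw": 1},{"dx": 0,"dy": 0,"dz": 0.1,"ax": 0,"ay": 0,"az": 0,"jaw": 1},{"dx": 0,"dy": 0,"dz": 0,"ax": 0,"ay": 0,"az": 0,"jaw": 1}])

```text
clock: 25.18
tool_pos: [0.5637, -0.0021, 0.0748]
eef_rot: [-0.0, 0.79, 0.613, -0.0]
wrist_force: [-0.4, 0.3, -2.3]
gripper_width: 0.0252
```

Call:
play_rows(rows=[{"dx": 0,"dy": 0,"dz": 0.1,"ax": 0,"ay": 0,"az": 0,"jaw": 1},{"dx": 0,"dy": 0,"dz": 0,"ax": 0,"ay": 0,"az": 0,"jaw": 1}])

```text
clock: 25.35
tool_pos: [0.5638, -0.002, 0.0739]
eef_rot: [-0.0, 0.79, 0.613, 0.0]
wrist_force: [0.2, -0.3, -3.7]
gripper_width: 0.025
```

Call:
play_rows(rows=[{"dx": 0,"dy": 0,"dz": 0.08,"ax": 0,"ay": 0,"az": 0,"jaw": 1},{"dx": 0,"dy": 0,"dz": 0,"ax": 0,"ay": 0,"az": 0,"jaw": 1}])

```text
clock: 25.52
tool_pos: [0.5638, -0.0021, 0.0731]
eef_rot: [-0.0, 0.79, 0.613, 0.0]
wrist_force: [0.5, 1.0, -2.5]
gripper_width: 0.0242
```

Call:
play_rows(rows=[{"dx": 0,"dy": 0,"dz": 0.05,"ax": 0,"ay": 0,"az": 0,"jaw": 1},{"dx": 0,"dy": 0,"dz": 0,"ax": 0,"ay": 0,"az": 0,"jaw": 1}])

```text
clock: 25.68
tool_pos: [0.5639, -0.0021, 0.0729]
eef_rot: [-0.0, 0.79, 0.613, 0.0]
wrist_force: [-1.0, -0.2, 0.7]
gripper_width: 0.025
```

Call:
play_rows(rows=[{"dx": 0,"dy": 0,"dz": 0.04,"ax": 0,"ay": 0,"az": 0,"jaw": 1},{"dx": 0,"dy": 0,"dz": 0,"ax": 0,"ay": 0,"az": 0,"jaw": 1}])

```text
clock: 25.85
tool_pos: [0.5639, -0.0021, 0.0729]
eef_rot: [-0.0, 0.79, 0.613, 0.0]
wrist_force: [-4.1, 0.2, 6.1]
gripper_width: 0.025
```

Call:
play_rows(rows=[{"dx": 0,"dy": 0,"dz": -0.04,"ax": 0,"ay": 0,"az": 0,"jaw": 1},{"dx": 0,"dy": 0,"dz": 0,"ax": 0,"ay": 0,"az": 0,"jaw": 0.65},{"dx": 0,"dy": 0,"dz": 0,"ax": 0,"ay": 0,"az": 0,"jaw": 0.55},{"dx": 0,"dy": 0,"dz": 0,"ax": 0,"ay": 0,"az": 0,"jaw": 0.4},{"dx": 0,"dy": 0,"dz": 0,"ax": 0,"ay": 0,"az": 0,"jaw": 0.2},{"dx": 0,"dy": 0,"dz": -0.6,"ax": 0,"ay": 0,"az": 0,"jaw": 0.1},{"dx": 0,"dy": 0,"dz": -2,"ax": 0,"ay": 0,"az": 0,"jaw": 0},{"dx": 0,"dy": 0,"dz": -3,"ax": 0,"ay": 0,"az": 0,"jaw": 0},{"dx": 0,"dy": 0,"dz": -3,"ax": 0,"ay": 0,"az": 0,"jaw": 0},{"dx": 3,"dy": -1,"dz": -1,"ax": 0,"ay": 0,"az": 0,"jaw": 0}])

```text
clock: 26.68
tool_pos: [0.5636, 0.0228, 0.1736]
eef_rot: [0.002, 0.793, 0.609, 0.002]
wrist_force: [1.2, -0.6, 1.4]
gripper_width: 0.0755
```

Call:
play_rows(rows=[{"dx": 3,"dy": -1,"dz": 0,"ax": 0,"ay": 0,"az": 0,"jaw": 0},{"dx": 3,"dy": -1,"dz": 0,"ax": 0,"ay": 0,"az": 0,"jaw": 0},{"dx": 3,"dy": -1,"dz": 0,"ax": 0,"ay": 0,"az": 0,"jaw": 0},{"dx": 3,"dy": -1,"dz": 0,"ax": 0,"ay": 0,"az": 0,"jaw": 0},{"dx": 3,"dy": -1,"dz": 0,"ax": 0,"ay": 0,"az": 0,"jaw": 0},{"dx": 3,"dy": -1,"dz": 0,"ax": 0,"ay": 0,"az": 0,"jaw": 0},{"dx": 3,"dy": -1,"dz": 0,"ax": 0,"ay": 0,"az": 0,"jaw": 0},{"dx": 3,"dy": -1,"dz": 0,"ax": 0,"ay": 0,"az": 0,"jaw": 0},{"dx": 0,"dy": 0,"dz": 0,"ax": 0,"ay": 0,"az": 0,"jaw": 0},{"dx": 0,"dy": 0,"dz": 0,"ax": 0,"ay": 0,"az": 0,"jaw": 0}])

```text
clock: 27.52
tool_pos: [0.543, 0.284, 0.1686]
eef_rot: [-0.0, 0.789, 0.614, -0.0]
wrist_force: [0.1, -1.3, 0.4]
gripper_width: 0.0869
```

```bash
python3 -c "
from h import *
go(.56,0,.1)
a=load('top0.npz');c=capture('top');np.savez('top6.npz',**c);P=cloud(c)
k=(P[...,2]>.088)&(P[...,2]<.106)&(np.hypot(P[...,0]-.5644,P[...,1]-.0012)<.06)
v,u=np.nonzero(k);q=plane(c,np.c_[u,v],.098)[:,:2];print('knob mm',q.mean(0)*1000,len(q),np.ptp(q,0))
k=(P[...,2]>.055)&(np.hypot(P[...,0]-.5644,P[...,1]-.0012)<.09)
v,u=np.nonzero(k);q=plane(c,np.c_[u,v],.065)[:,:2].astype('f4');print('dome',cv2.minEnclosingCircle(q*1000))
d=cv2.absdiff(a['color'],c['color']).max(2)
for n,(x,y,z,r) in dict(case=(.689,.150,.01,.03),org=(.533,-.307,.028,.06),loupe=(.432,-.017,.03,.02),cap=(.723,-.002,.018,.018),orange=(.33,.14,.016,.02),drv=(.348,.25,.0,.03)).items():
  u0,v0=pix(a,[x,y,z])[0].astype(int);R=int(r*480);w=d[v0-R:v0+R,u0-R:u0+R];print(n,(u0,v0),'changed px',int((w>40).sum()),w.size)
s=capture('scene');np.savez('scene6.npz',**s)
cv2.imwrite('pics/f.png',np.vstack([cv2.resize(s['color'][100:300,200:480],(800,571),interpolation=2)])[...,::-1])
cv2.imwrite('pics/ft.png',cv2.resize(c['color'][90:300,140:520],(800,442),interpolation=2)[...,::-1])"
```

```text
t 27.52 pos [0.543  0.284  0.1686] head -14.18 toolz [-2.e-04 -1.e-04 -1.e+00] q7 -0.64 w 0.0869
AZ 0 SHIFT [-27.12   8.6    6.86] F [ 0.1  -1.28  0.39]
knob mm [564.40048958   2.43505128] 137 [0.02568373 0.02359093]
dome ((563.354736328125, 1.858300805091858), 62.17906188964844)
case (np.int64(258), np.int64(128)) changed px 0 784
org (np.int64(471), np.int64(200)) changed px 0 3136
loupe (np.int64(332), np.int64(247)) changed px 0 324
cap (np.int64(326), np.int64(113)) changed px 0 256
orange (np.int64(257), np.int64(294)) changed px 0 324
drv (np.int64(208), np.int64(283)) changed px 0 784
```

View pics/f.png

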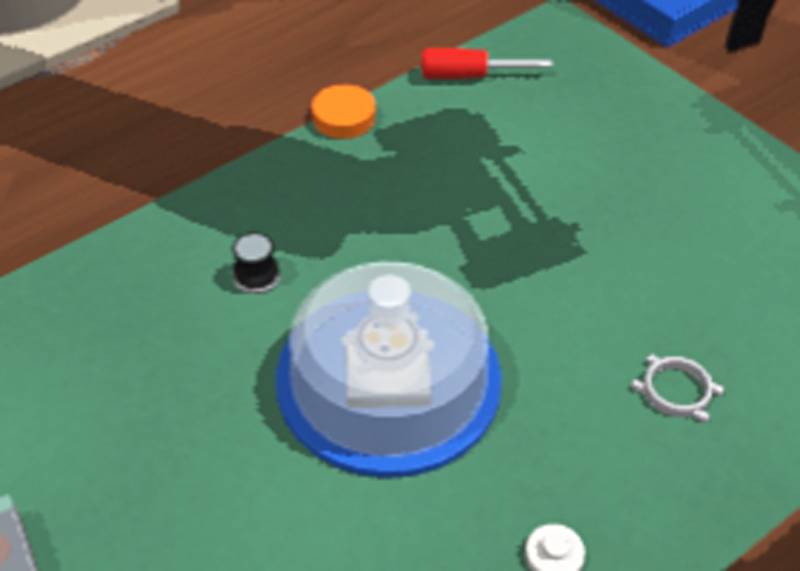

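View pics/ft.png

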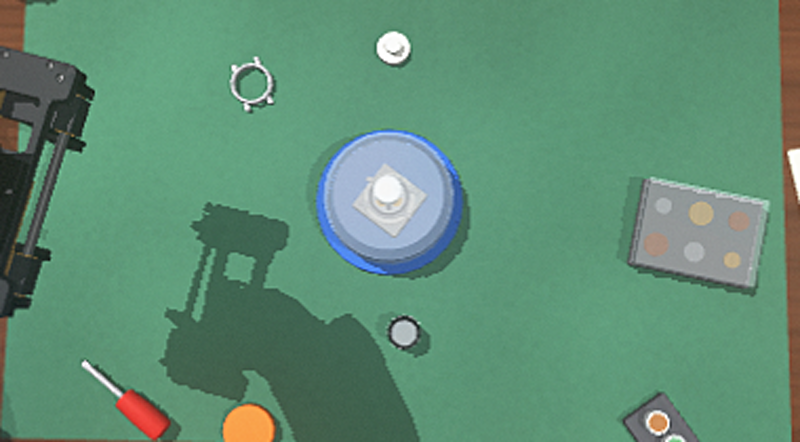

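The side view shows the box, cushion and watch stacked upright under the dome at (390,365), with an even blue rim around it. By depth, the knob and dome centres are about 1 mm from the base centre, and the bystanders haven't changed. I hand the job in.

```bash
python3 -c "
from rig import sign_off;print(sign_off())"
```

```text
the job is handed in; nothing more can be done
None
```

The watch job is put away and handed in at about 27.5 s. The parts box, cushion and open watch (movement up) are stacked on the base, in that order, with the dome over them.

**Last checks:**
- **Centring:** by the top camera the box and cushion are within about 1 mm of the base centre. The watch and the dome are within about 1.5 mm.
- **Level:** the measured top of each stacked part was within 1 mm of its expected height (box 24 mm, cushion 40 mm, watch 50 mm).
- **After the dome went on:** the final picture shows the stack upright beneath it.
- **Setting down:** each part went down in small steps until it touched. The highest wrist force I read was about 17 N, when the box was set down.
- **Bystanders:** comparing the first and last top pictures, nothing changed around the empty case, organiser, loupe, jar cap, orange disc or screwdriver.

**Disagreements and failures:**
- The scene camera read positions about 2 mm differently from the top camera. I trusted the top camera because it agreed with the robot.
- My first move calls were refused because rows need all their keys given. The arm did not move.
- Before placing the cushion and the watch, I could not measure their positions in the gripper with the camera. Both were checked after release instead.

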